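Prove the taper of a tube head on a mixer drive

TASK

Check that the spare tube head fits the mixer drive and comes off again: set its shank in the socket, twist it under a light push until the tang drops into the slot inside, then push it fully home, shoulder flush on the rim, and let go, never pressing with more than about 40 N. Then push the steel wedge through the drive's window under the tang until the head is broken loose and lifted a good 8 mm, and leave it so: wedge in the window, head upright on it. Do not touch the head while the wedge is in, and leave the other things alone.

Things in the scene. Friction and masses are not known exactly. Their poses are not given: they have to be found in the camera images.
- head_block (a point): Centre of the aluminium grip block of the tube head: 32 x 32 mm square, 36 mm tall, four dark tube holes on top; grasp it by opposite side faces. z up along the shank axis, x and y square to the block's faces. Starts upright in the rest, a fixed white block 75 x 75 x 66 mm with a 30 mm hole, shoulder on the rest's top.
- head_shoulder (a point): Point on the head's axis in the underside of its shoulder disc (40 mm diameter, 5 mm thick), 30 mm under the centre of the grip block. Same axes. Between disc and block is a neck 24 mm wide, 7 mm long.
- head: The loose tube head, 0.2 to 0.33 kg; origin at the end of its tang, 90 mm under the block's centre. A flat tang, 18 mm wide along x, 6 mm thick along y, 22 mm long, then a steel shank 38 mm long 20 mm wide for its first 9 mm and widening to 26 mm, then the shoulder disc.
- drive: The fixed mixer drive: beige box 90 x 90 mm, 84 mm tall, with a steel ring of 48 mm diameter standing 14 mm above it. Origin under its centre on the bench. 39 mm under the ring's top, inside the bore, is a steel plate with a slot 8.4 mm wide for the tang, untracked. The slot's long way lies anywhere within 0.8 rad of the drive's x axis, either way; the tang fits either way round.
- mouth (a point): Centre of the 27 mm bore in the ring's top face, 98 mm over the bench; z up. With the tang resting on the plate the shoulder stays 21 mm over this point. With tang and slot in line the head drops freely to about 5 mm over it; there sprung shoes resist and a push of 5 to 18 N snaps it home, shoulder on the ring. They then hold it against a pull of 6 to 18 N.
- window (a point): Middle of the floor of the drive's window, straight below the mouth, 30 mm over the bench, axes as the drive's. The window is a straight passage along the drive's y axis, open at both ends (45 mm either side), 18 mm wide and at least 20 mm high. With the head home the tang's end hangs 8 mm over this floor.
- wedge_handle (a point): Centre of the upright handle block of the steel wedge, 24 mm along x, 18 mm along y, 46 mm tall; grasp it by the faces square to y. The blade runs from it along +x, 12 mm wide; its flat underside is level with the handle's, 23 mm under this point. z up.
- wedge_tip (a point): Tip of the wedge on its underside, 144 mm from the handle's centre along the wedge's x. The blade is 4 mm thick here and grows evenly to 19.3 mm at 85 mm behind the tip, then stays so.
- wedge: The whole loose wedge, about 0.26 kg, lying flat on the bench at the start; origin under the handle's centre. Pushing it under the tang takes about 3 to 15 N; with its tip 70 mm past the shank's axis it has lifted the head about 9 to 10 mm, clear of the shoes.
- tipbox: Bystander: blue pipette tip box, 120 x 85 x 50 mm, origin under its centre.
- bottle: Bystander: bottle, 52 mm wide, 110 mm tall, origin under its centre.
- beaker: Bystander: clear beaker, 68 mm wide, 85 mm tall, origin under its centre.
There are look-alikes about, which are no part of the job. What is shaped like the wedge but purple is not meant.

How it is judged (in metres and radians):
On the way, in this order (a step that is already met when the one before it is completed fails the run):
1. the head sits fully home in the socket (shoulder within 2.5 mm of the rim) and is let go (z of head_shoulder in the frame of mouth below 0.0025 m and horizontal distance between head_shoulder and mouth below 0.004 m and contact force between the fingers and head below 0.3 N), for 0.2 s.
2. the wedge bears on the shank while the head is still home (contact force between wedge and head above 0.5 N and z of head_shoulder in the frame of mouth below 0.003 m and z of wedge_tip in the frame of window below 0.012 m).
3. the wedge has lifted the head by at least 6.5 mm (z of head_shoulder in the frame of mouth above 0.0065 m and contact force between wedge and head above 0.3 N and contact force between the fingers and head below 0.3 N), for 0.1 s.
At the end, for the whole second after the job is handed in: The head stands upright (within 7 degrees) in the socket (within 5 mm of its axis), its shoulder 6.5 to 14 mm over the rim; the wedge lies level in the window under it, its tip 45 to 95 mm past the shank's axis; both are still and let go (z of head_shoulder in the frame of mouth between 0.0065 and 0.014 m and horizontal distance between head_shoulder and mouth below 0.005 m and angle between head_shoulder's own z axis and vertical below 0.12 rad and angle between wedge_handle's own z axis and vertical below 0.15 rad and linear speed of each of head, wedge below 0.02 m/s and horizontal distance between wedge_tip and window between 0.045 and 0.095 m and z of wedge_tip in the frame of window above -0.004 m); the robot touches nothing.
It fails at once if more than 80 N in all between the head and the drive (pressing, shoes and side contacts added up) (contact force between head and drive above 80 N).
It fails at once if the head touched by the gripper while the wedge is in the window (horizontal distance between wedge_tip and window below 0.095 m and z of wedge_tip in the frame of window above -0.012 m and contact force between the fingers and head above 0.5 N).
It fails at once if more than 70 N in all between the wedge and the drive (contact force between wedge and drive above 70 N).
It fails at once if a bystander pushed by more than 20 mm (distance of any of tipbox, bottle, beaker from where it was at the start of the episode above 0.02 m).
It also fails if it takes over 72 s, if anything falls off the work surface, if the arm or the gripper's body presses on something with over 40 N, if the wrist force passes 120 N, or if a joint passes its speed limit or range.

ROBOT

A 6-joint arm with a two-finger parallel gripper is mounted at the origin on the work surface. World frame = base frame: x ahead of the robot, y to its left, z up, the work surface at z = 0. Lengths are in mm, angles in degrees, forces in N, time in s.
With the tool pointing down it reaches from about 300 to 850 mm from the base axis. Payload 4.2 kg.
Tool frame: the origin (TCP) lies on the centre line of the jaws, within the pads' length; the fingertips stand 14 mm ahead of it and the grasp point (between the pads) lies 5 mm behind it; z points along the fingers, y is the line along which they close (so a half turn about z gives the same grasp; the last joint's range is limited). The gripper opens to 91 mm and grips with 3 to 60 N. Pads are 32 mm wide; open, the fingers measure 118 mm over their backs; the gripper's body (76 mm by 178 mm) begins 60 mm behind the grasp point.
Start: joints at [70.703, 18.312, 89.639, -0, 72.044, -1.146], TCP at [179.13, 546.401, 227.976] pointing down, gripper open.
Joint ranges: [-177.97, 177.97], [-48.28, 115.42], [12.27, 149.76], [-77.06, 257.06], [2.81, 150.46], [-146.56, 146.56]. Speed limits (degrees/s): [147.25, 147.25, 180, 180, 180, 180].

INTERFACE

Orientations are given as [roll, pitch, yaw] about the fixed x, y, z axes, in that order (R = Rz(yaw) Ry(pitch) Rx(roll)).
In Python, from workcell import env gives the robot as it stands.
- The arm moves only by the tool arm_command, never from a script. Its argument "motion" is a list of rows, each an object with "offset": the shift along the tool's x, y, z in m, a list of three; "spin": the turn about the tool's z in rad. In form: [{"offset": [tx, ty, tz], "spin": spin}, ...]. A call has 1 to 5 rows; each row shifts and turns the commanded pose from where the row before left it, along the tool's axes as they then stand; what a row does not reach is not made up. A row lasts 1/8 s, in which the tool goes at most 62.5 mm and 10.7 degrees, less where a joint would pass 70% of its speed; a pose out of reach is approached as far as the arm can. A call with a gripper value outside its range is refused whole. "jaw" is the finger opening in m, from 0 to 0.0912, set as the call begins (left out, the last holds). The fingers move at their own pace and stop on an object; "newtons" is the grip in N (left out, the last holds). Time passes only in rows, so rows that do not move let the fingers close. It gives the time, the measured TCP pose, the force, the opening and the grip force at its end, in the units of the state.
- env.state(): the state, without advancing time (a new reading comes with each control period).
- env.grab_frame(name): name is "side" or "top"; returns (picture, depth): 400x640x3 uint8, blue, green, red; 400x640 float32, mm along the optical axis (not along the pixel's ray), 0 where there is no reading.
- env.camera_model(name): a dict with "fx", "fy", "cx", "cy" (pixels), "k1" (the pictures are not rectified: a ray, as slopes to the right and down, at radius r is drawn at 1 + k1 r^2 times it, then the intrinsics apply), "eye" and "rotation" of the camera in the world. Camera axes: x right, y down, z forward; pixel columns grow to the right and rows downward; lengths in mm; the calibration is good to about 2 mm. A picture is of the moment at which its call begins. camera_model takes no time and is no camera call.
- env.job_done(): hands the job in; it is judged then, once.
Trained networks look in the newest picture that a camera, given by its name, has taken for a name from the list of things; names that differ only in an ending like _2 or _b are one class to them, and where a whole thing is asked for, a point or a joint stands for the part that bears it (a point fixed in the world has none). Each returns a list of dicts, best first, with "score" (0 to 1); they miss things now and then, are a little off and sometimes report something else, mostly with a low value. They report only what shows in the picture. A call takes as long as a camera call. They do not tell look-alikes from the thing itself.
- env.boxes_of(camera, target): "bbox" ([left, top, right, bottom] in pixels, round what is visible of it).
- env.pinpoint(camera, target): "location" ([column, row] in pixels: a listed point, or the origin of a listed thing).
The state is a dict: "time_s": time; "qpos": joint angles; "qvel": joint speeds; "effort": joint torques, N m; "ee_pos": TCP position; "ee_rot": TCP orientation; "force": force on the tool from outside, world axes, zero at the start; "torque": the same for the moment, N m; "gripper_width": finger opening in mm; "gripper_force": force on a finger pad.
Only numpy, scipy, OpenCV 4.12 (cv2) and the standard library are available. Lean on these libraries where they do the work, as an engineer would, in place of code of your own. Each camera call takes 0.05 s, during which the arm holds its last target. There are 200 camera calls.

## Working session

There is one attempt and no reset: what is moved stays moved. The work goes in short steps, Python scripts to look and compute and a tool call to move; the robot and the scene stay as the last step left them, time stands still between calls to the robot, and variables do not carry over. Pictures are saved under pics/ and viewed, at most 10 in all, crops included, and the job is handed in when it is done.

Besides the shell and the picture viewer there is one more tool, called after "Request:" by a JSON object that holds its "method" and its "body". arm_command: Moves the arm, as the interface text tells. Its arguments: {"type":"object","properties":{"motion":{"type":"array"},"jaw":{"type":"number"},"newtons":{"type":"number"}},"required":["motion"]}

```bash
mkdir -p pics; cat > h.py <<'E'
import numpy as np, cv2
from workcell import env
def ray(cam,px):
    m=env.camera_model(cam); u=np.array([(px[0]-m['cx'])/m['fx'],(px[1]-m['cy'])/m['fy']]); s=u.copy()
    for _ in range(20): s=u/(1+m['k1']*(s@s))
    return np.array(m['eye'],float),np.array(m['rotation'],float)@np.array([s[0],s[1],1.])
def at_z(cam,px,z):
    e,d=ray(cam,px); return e+d*(z-e[2])/d[2]
def cloud(cam,depth):
    m=env.camera_model(cam); v,u=np.mgrid[0:400,0:640]
    a=np.stack([(u-m['cx'])/m['fx'],(v-m['cy'])/m['fy']],-1); s=a.copy()
    for _ in range(20): s=a/(1+m['k1']*(s**2).sum(-1,keepdims=True))
    d=np.dstack([s,np.ones((400,640))])*depth[...,None]
    return d@np.array(m['rotation'],float).T+np.array(m['eye'],float)
E
python3 - <<'E'
from h import *
print(env.state())
for c in('side','top'):
    im,d=env.grab_frame(c); cv2.imwrite(f'pics/{c}0.png',im); np.save(f'{c}0.npy',d)
    print(c,env.camera_model(c))
    P=cloud(c,d)
    for t in('head_block','head_shoulder','mouth','window','wedge_handle','wedge_tip','drive','tipbox','bottle','beaker'):
        for r in env.pinpoint(c,t)[:3]:
            p=np.array(r['location']); q=np.clip(p.astype(int),0,[639,399])
            print(t,round(r['score'],2),p.round(1),P[q[1],q[0]].round(0))
E
```

```text
{'time_s': 0.0, 'qpos': array([ 7.07017780e+01,  1.83521633e+01,  8.97058818e+01,  9.67018179e-05,
        7.20423347e+01, -1.14526210e+00]), 'qvel': array([ 0.10575941, -0.10655712,  0.0267764 , -0.0197023 , -0.00340034,
       -0.07113248]), 'effort': array([-1.00711153e-03, -4.12445033e+01, -2.31978571e+01,  7.25135906e-02,
        4.58300533e-02, -1.51054160e-04]), 'ee_pos': array([178.98193744, 545.94192601, 227.1185626 ]), 'ee_rot': array([-1.79899642e+02, -2.09823654e-03,  1.61847008e+02]), 'force': array([0.46519371, 0.81901843, 0.16398683]), 'torque': array([ 0.01417808, -0.07916167,  0.02218048]), 'gripper_force': 0.0, 'gripper_width': 91.06542068245211}
side {'fx': 387.8527531635545, 'fy': 387.8527531635545, 'cx': 321.44296844431216, 'cy': 198.9167864625488, 'k1': 0.00636743641828803, 'eye': array([459.60670666, 694.85924405, 877.6078997 ]), 'rotation': array([-136.32604675,   -0.53502044, -171.77107652])}Traceback (most recent call last):
  File "<stdin>", line 6, in <module>
  File "h.py", line 14, in cloud
    return d@np.array(m['rotation'],float).T+np.array(m['eye'],float)
           ~~~~~~~~~~~~~~~~~~~~~~~~~~~~~~~~~^~~~~~~~~~~~~~~~~~~~~~~~~
ValueError: operands could not be broadcast together with shapes (400,640) (3,)
```

```bash
sed -i "s/np.array(m\['rotation'\],float)/Rm(m)/; 3i from scipy.spatial.transform import Rotation as Ro\ndef Rm(m): return Ro.from_euler('xyz',m['rotation'],degrees=True).as_matrix()" h.py
python3 - <<'E'
from h import *
for c in('side','top'):
    im,d=env.grab_frame(c); cv2.imwrite(f'pics/{c}0.png',im); np.save(f'{c}0.npy',d)
    print(c,env.camera_model(c))
    P=cloud(c,d)
    for t in('head_block','head_shoulder','mouth','window','wedge_handle','wedge_tip','drive','tipbox','bottle','beaker'):
        for r in env.pinpoint(c,t)[:3]:
            p=np.array(r['location']); q=np.clip(p.astype(int),0,[639,399])
            print(t,round(r['score'],2),p.round(1),P[q[1],q[0]].round(0))
E
```

```text
side {'fx': 387.8527531635545, 'fy': 387.8527531635545, 'cx': 321.44296844431216, 'cy': 198.9167864625488, 'k1': 0.00636743641828803, 'eye': array([459.60670666, 694.85924405, 877.6078997 ]), 'rotation': array([-136.32604675,   -0.53502044, -171.77107652])}
head_block 0.64 [323.3 296.5] [511. 265. 117.]
head_block 0.24 [391.3 153. ] [ 361. -391.    4.]
head_shoulder 0.91 [321.2 300.9] [515. 271. 109.]
mouth 0.69 [338.6 229.7] [503.  32.  68.]
window 0.89 [337.1 241.6] [500.  87.  86.]
wedge_handle 0.82 [353.4 157.2] [ 490. -315.   31.]
wedge_handle 0.59 [324.4 137.9] [ 601. -402.   37.]
wedge_handle 0.46 [346.5 134. ] [ 528. -465.   11.]
wedge_tip 0.76 [288.1 140.6] [ 734. -408.    3.]
wedge_tip 0.71 [389.5 153.2] [ 368. -392.    2.]
wedge_tip 0.45 [371.7 119.9] [ 442. -576.   10.]
drive 0.61 [338.1 249.3] [495. 100.  70.]
tipbox 0.61 [246.7 300.1] [693. 265.  52.]
bottle 0.93 [251.6 247.6] [728. 103.  36.]
beaker 0.83 [381.1 372.2] [368. 367.   6.]
beaker 0.69 [338.7 228.3] [503.  33.  72.]
top {'fx': 512.0302641557143, 'fy': 512.0302641557143, 'cx': 313.06121515221633, 'cy': 189.72
[... 406 characters left out ...]
74. 367.   2.]
mouth 0.97 [275.1 198.2] [509.  39.  89.]
window 0.64 [410.  212.8] [ 488. -317.   46.]
window 0.58 [271.1 206.8] [493.  51.  59.]
wedge_handle 0.81 [409.  210.6] [ 493. -314.   48.]
wedge_handle 0.8 [439.8 176.5] [ 590. -399.   42.]
wedge_handle 0.76 [463.2 200.5] [ 526. -463.   38.]
wedge_tip 0.78 [506.1 235.7] [ 438. -591.    1.]
wedge_tip 0.75 [429.4 258.6] [ 371. -376.    0.]
wedge_tip 0.71 [440.3 132.3] [ 728. -415.    3.]
drive 0.68 [277.4 208.8] [482.  32.  96.]
tipbox 0.8 [208.1 131.9] [695. 231.  61.]
tipbox 0.62 [192.1 193. ] [512. 248. 115.]
bottle 0.92 [264.2 124.7] [714.  78.  75.]
beaker 0.8 [154. 254.] [357. 343.  84.]
beaker 0.39 [191.  195.9] [506. 250. 117.]
```

View pics/side0.png

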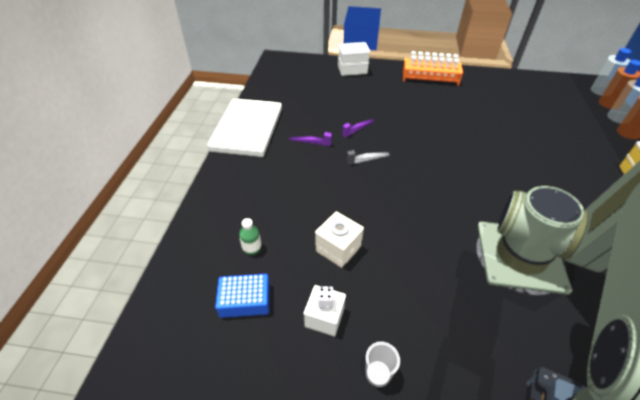

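View pics/top0.png

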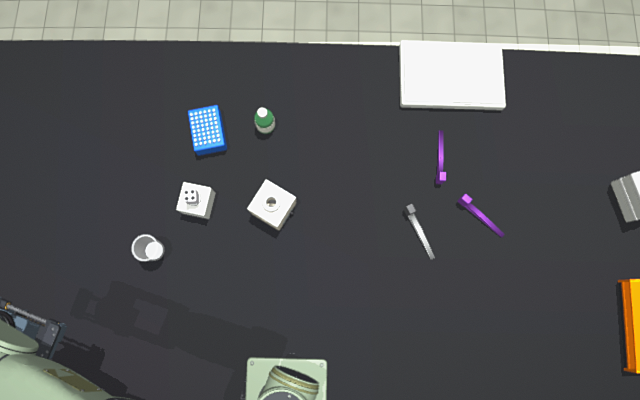

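```bash
cat > fit.py <<'E'
from h import *
def rect(P,c,r,zl,zh):
    m=(np.abs(P[...,2]-(zl+zh)/2)<(zh-zl)/2)&(np.hypot(P[...,0]-c[0],P[...,1]-c[1])<r)
    q=P[m].astype(np.float32)
    if len(q)<5: return None
    b=cv2.minAreaRect(q[:,:2]); return len(q),np.round(b[0],1),np.round(b[1],1),round(b[2],1),q.mean(0).round(1),np.median(q[:,2]).round(1)
E
python3 - <<'E'
from fit import *
for c in('side','top'):
    P=cloud(c,np.load(c+'0.npy'))
    print(c)
    m=(P[...,0]>250)&(P[...,0]<650)&(np.abs(P[...,1]+150)<100)&(abs(P[...,2])<20); print('table',np.median(P[m],0).round(1),P[m][:,2].std())
    for n,ctr,r,zl,zh in(('head',(508,255),40,108,122),('rest',(500,250),60,56,72),('drive',(495,45),75,76,89),('ring',(500,45),40,92,104),('handle',(493,-314),30,36,54),('wedge',(430,-350),110,3,60)):
        print(n,rect(P,ctr,r,zl,zh))
E
python3 - <<'E'
import cv2
a=cv2.imread('pics/top0.png');s=cv2.imread('pics/side0.png')
f=lambda i,x,y,w,h:cv2.resize(i[y:y+h,x:x+w],(400,300),interpolation=cv2.INTER_CUBIC)
cv2.imwrite('pics/m1.png',cv2.vconcat([cv2.hconcat([f(a,232,170,80,60),f(a,160,165,80,60)]),cv2.hconcat([f(a,380,190,100,75),f(s,290,210,100,75)])]))
E
```

```text
side
table [ 440.4 -144.3    2.2] 1.7237508660385992Traceback (most recent call last):
  File "<stdin>", line 7, in <module>
  File "fit.py", line 6, in rect
    b=cv2.minAreaRect(q[:,:2]); return len(q),np.round(b[0],1),np.round(b[1],1),round(b[2],1),q.mean(0).round(1),np.median(q[:,2]).round(1)
cv2.error: OpenCV(4.12.0) /io/opencv/modules/imgproc/src/convhull.cpp:143: error: (-215:Assertion failed) total >= 0 && (depth == CV_32F || depth == CV_32S) in function 'convexHull'
```

View pics/m1.png

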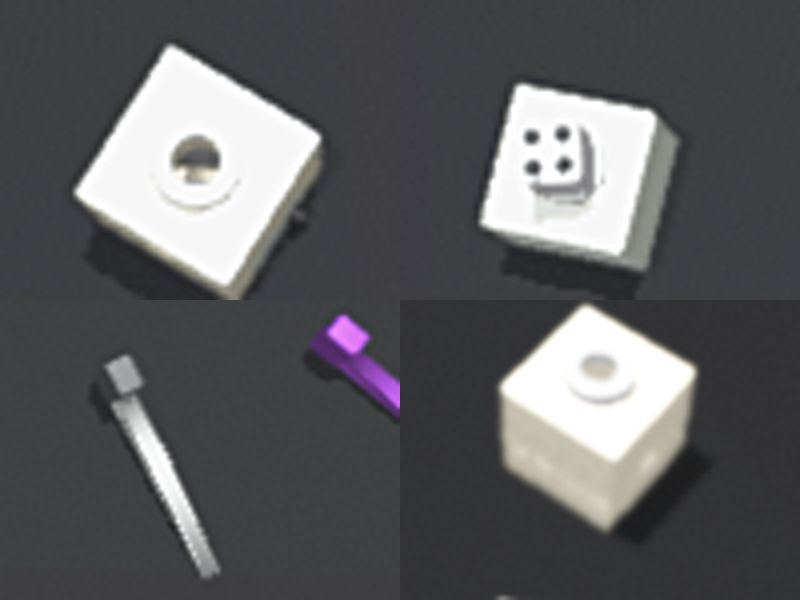

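```bash
sed -i 's/q=P\[m\].astype(np.float32)/q=np.ascontiguousarray(P[m],dtype=np.float32)/; s/cv2.minAreaRect(q\[:,:2\])/cv2.minAreaRect(q[:,:2].copy())/' fit.py
python3 - <<'E'
from fit import *
for c in('side','top'):
    P=cloud(c,np.load(c+'0.npy'))
    print(c)
    m=(P[...,0]>250)&(P[...,0]<650)&(np.abs(P[...,1]+150)<100)&(abs(P[...,2])<20); print('table',np.median(P[m],0).round(1),P[m][:,2].std())
    for n,ctr,r,zl,zh in(('head',(508,255),40,108,122),('rest',(500,250),60,56,72),('drive',(495,45),75,76,89),('ring',(500,45),40,92,104),('handle',(493,-314),30,36,54),('wedge',(430,-350),110,6,60)):
        print(n,rect(P,ctr,r,zl,zh))
a=cv2.imread('pics/top0.png');s=cv2.imread('pics/side0.png')
g=lambda i:np.clip(255*(i/255.)**1.0*1.0,0,255).astype(np.uint8)
def f(i,x,y,w,h):
    i=cv2.resize(i[y:y+h,x:x+w],(400,400),interpolation=cv2.INTER_CUBIC); return cv2.createCLAHE(4,(4,4)).apply(cv2.cvtColor(i,6))
cv2.imwrite('pics/m2.png',cv2.hconcat([f(a,245,175,60,60),f(s,310,210,60,60)]))
E
```

```text
side
table [ 440.4 -144.3    2.2] 1.7237508660385992
head (208, array([507.8, 255.4]), array([31.3, 32.1]), 8.6, array([507.7, 257.1, 115. ], dtype=float32), np.float32(115.3))
rest (756, array([508.1, 255. ]), array([77. , 75.8]), 79.0, array([506.6, 264.6,  66.9], dtype=float32), np.float32(67.3))
drive (798, array([498.7,  48. ]), array([92.9, 91.5]), 60.4, array([498.2,  53.9,  85.1], dtype=float32), np.float32(85.5))
ring (182, array([498. ,  49.1]), array([44.7, 47. ]), 7.6, array([498.3,  50.6,  98.6], dtype=float32), np.float32(99.4))
handle (47, array([ 498.9, -320.6]), array([24.3, 22.7]), 27.0, array([ 499. , -318.1,   45.2], dtype=float32), np.float32(45.8))
wedge (309, array([ 440.2, -352.2]), array([196.8, 197.3]), 38.0, array([ 456.7, -339.2,   19.5], dtype=float32), np.float32(16.0))
top
table [ 441.7 -149.9   -0.6] 2.8980778268433998
head (165, array([507.5, 255.5]), array([33. , 33.4]), 7.6, array([507.1, 255.5, 113.6], dtype=float32), np.float32(113.6))
rest (592, array([507.7, 256.4]), array([78.5, 75.3]), 80.6, array([505. , 252.2,  65.4], dtype=float32), np.float32(65.5))
drive (929, array([498.7,  48.3]), array([91.3, 90.4]), 60.2, array([497.3,  47.6,  83.4], dtype=float32), np.float32(83.5))
ring (183, array([498.6,  47.7]), array([47.2, 45.6]), 28.6, array([497.6,  47.6,  97.4], dtype=float32), np.float32(97.3))
handle (64, array([ 498.5, -318.6]), array([23.6, 18.1]), 29.7, array([ 498.1, -318.4,   44.4], dtype=float32), np.float32(44.2))
wedge (372, array([ 423.4, -349.2]), array([207.3, 171.7]), 87.6, array([ 449.2, -341.9,   19.1], dtype=float32), np.float32(15.7))
```

View pics/m2.png

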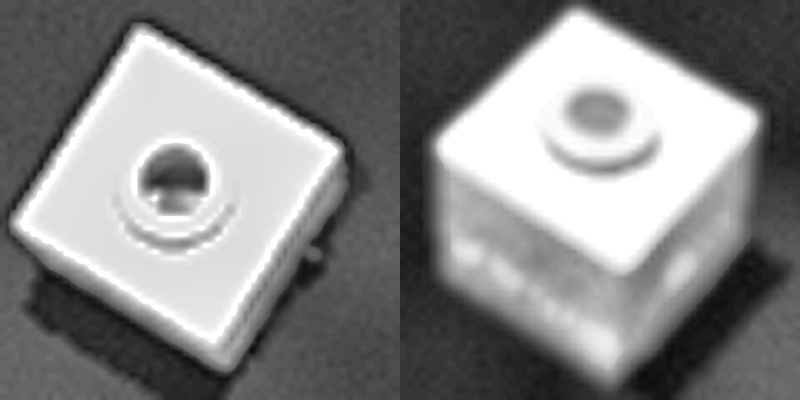

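```bash
python3 - <<'E'
from fit import *
a=np.deg2rad(60.3);u=np.array([np.cos(a),np.sin(a)]);v=np.array([-np.sin(a),np.cos(a)])
for c in('side','top'):
    P=cloud(c,np.load(c+'0.npy')); D=P[...,:2]-[498.5,48.1]; U=D@u;V=D@v;Z=P[...,2]
    for n,A,B in(('+u',U,V),('-u',-U,V),('+v',V,U),('-v',-V,U)):
        print(c,n)
        for z0 in range(6,84,6):
            r=[]
            for b in range(-42,43,6):
                m=(abs(A-45)<18)&(abs(B-b)<3)&(abs(Z-z0)<3); r.append('%4d'%np.median(A[m]-45) if m.sum() else '   .')
            if any('.' not in x for x in r): print(z0,''.join(r))
print(at_z('top',(292.5,212.5),0),at_z('top',(292.5,212.5),30),u,v)
E
```

```text
side +u
6    3  -1   0   1   0   4  -1   0   4   6   0   0   6   0  -1
12   -1  -1   0  -1  -1   0  -1   0   0   0   0  -1   0  -1  -7
18   -1  -1   0  -1   0   0   0  -1  -1   0   0   0   0  -1  -2
24   -1   0   0   0  -1  -1   0  -1  -1   0   0  -1   0  -1  -9
30   -1   0   0  -1   0   .   0  -1  -2  -1   0  -1  -1   0  -6
36   -1   0   0   0  -1  -1   0   0   0   0  -1   0   0   0   0
42   -1   0  -2  -1   .   0   0   0   0   0   0   .  -1   0  -2
48    0  -1  -1  -1   0  -1  -1   0   0   0  -1   0   0  -1  -5
54    0  -1   0  -1   0  -1   0   0   0   0   0  -1   .   0  -3
60   -1   0  -1  -1   0  -1  -2  -1   0   0   0   0   0   0  -5
66   -1  -1   0  -1  -1   0  -1  -1   0   0   0  -1   0   0  -9
72    0  -1  -1   0  -1   0   0   0  -1  -1   0   0  -1   0  -2
78   -1   0   0   0   0  -1   0   0   0   0   0   0   0  -1  -5
side -u
6    .   .   .   .   .   .   .   .   .   .   .   .   .  17   1
12    .   .   .   .   .   .   .   .   .   .   .   .   .   .  -8
18    .   .   .   .   .   .   .   .   .   .   .   .   .   .  -8
24    .   .   .   .   .   .   .   .   .   .   .   .   .   . -1
[... 4719 characters left out ...]
  11   .  13  14   .  17   .   .  13  15  12  14  13  14
12   -1   .   .   .   .   .   .   .   .   .   .   .   .   .   .
18  -15   .   .   .   .   .   .   .   .   .   .   .   .   .   .
24   -7   .   .   .   .   .   .   .   .   .   .   .   .   .   .
30  -15   .   .   .   .   .   .   .   .   .   .   .   .   .   .
36    0   .   .   .   .   .   .   .   .   .   .   .   .   .   .
48   -6   .   .   .   .   .   .   .   .   .   .   .   .   .   .
72  -17   .   .   .   .   .   .   .   .   .   .   .   .   .   .
78  -11  -5  -8  -9  -7  -9   .  -9  -9 -14  -2 -10  -1 -12 -13
[486.92361798  -3.57035202   0.        ] [482.06117892  -4.85717851  30.        ] [0.49545867 0.86863151] [-0.86863151  0.49545867]
```

```bash
cat > plan.py <<'E'
from h import *
import sys
# usage: plan.py x y z yaw n [x0 y0 z0 yaw0] : rows from the measured (or given) pose
def plan(t,n,c=None):
    if c is None:
        s=env.state(); c=[*s['ee_pos'],s['ee_rot'][2]]
    c=np.array(c,float); t=np.array(t,float); dy=(t[3]-c[3]+180)%360-180; yaw=c[3]; d=(t[:3]-c[:3])/n
    print('delta',(t[:3]-c[:3]).round(1),round(dy,2))
    for i in range(n):
        a=np.deg2rad(yaw); x=np.array([np.cos(a),np.sin(a)]); y=np.array([np.sin(a),-np.cos(a)])
        print([round(d[:2]@x/1e3,4),round(d[:2]@y/1e3,4),round(-d[2]/1e3,4)],round(-np.deg2rad(dy)/n,4)); yaw+=dy/n
if __name__=='__main__':
    v=[float(q) for q in sys.argv[1:]]; plan(v[:4],int(v[4]),v[5:] or None)
E
python3 plan.py 507.6 255.5 160 98 9 179.13 546.4 227.98 161.85
python3 - <<'E'
from fit import *
# wedge: axis from points near
for c in('side','top'):
    P=cloud(c,np.load(c+'0.npy')); m=(P[...,2]>7)&(P[...,2]<60)&(P[...,0]>350)&(P[...,0]<520)&(P[...,1]<-300)&(P[...,1]>-390)&(np.hypot(P[...,0]-590,P[...,1]+400)>50)
    q=P[m]; q=q[np.hypot(*(q[:,:2]-[498,-318]).T)<150]
    b=q[q[:,2]<36]; vx,vy,x0,y0=cv2.fitLine(b[:,:2].astype(np.float32),cv2.DIST_HUBER,0,.01,.01).ravel(); print(c,len(q),np.rad2deg(np.arctan2(vy,vx)),x0,y0)
for c,px in(('top',(429.4,258.6)),('side',(389.5,153.2))): print(at_z(c,px,3))
E
```

```text
delta [ 328.5 -290.9  -68. ] -63.85
[np.float64(-0.0447), np.float64(-0.0193), np.float64(0.0076)] 0.1238
[np.float64(-0.0468), np.float64(-0.0137), np.float64(0.0076)] 0.1238
[np.float64(-0.0481), np.float64(-0.0078), np.float64(0.0076)] 0.1238
[np.float64(-0.0487), np.float64(-0.0018), np.float64(0.0076)] 0.1238
[np.float64(-0.0486), np.float64(0.0042), np.float64(0.0076)] 0.1238
[np.float64(-0.0477), np.float64(0.0102), np.float64(0.0076)] 0.1238
[np.float64(-0.046), np.float64(0.016), np.float64(0.0076)] 0.1238
[np.float64(-0.0437), np.float64(0.0216), np.float64(0.0076)] 0.1238
[np.float64(-0.0407), np.float64(0.0268), np.float64(0.0076)] 0.1238
side 256 29.656195 455.89716 -337.89484
top 312 30.864307 445.0128 -343.959
[ 369.28987201 -376.57241794    3.        ]
[ 366.02731335 -389.46501891    3.        ]
```

Request:
{"method": "arm_command", "body": {"motion": [{"offset": [-0.0447,-0.0193,0.0076],"spin": 0.1238},{"offset": [-0.0468,-0.0137,0.0076],"spin": 0.1238},{"offset": [-0.0481,-0.0078,0.0076],"spin": 0.1238},{"offset": [-0.0487,-0.0018,0.0076],"spin": 0.1238},{"offset": [-0.0486,0.0042,0.0076],"spin": 0.1238}], "jaw": 0.075, "newtons": 25}}

```text
time_s: 1.78
ee_pos: [362.6, 383.7, 189.9]
ee_rot: [180.0, -0.0, 126.2]
force: [0.4, 0.9, 0.1]
gripper_width: 75.1
gripper_force: 0.0
```

Request:
{"method": "arm_command", "body": {"motion": [{"offset": [-0.0477,0.0102,0.0076],"spin": 0.1238},{"offset": [-0.046,0.016,0.0076],"spin": 0.1238},{"offset": [-0.0437,0.0216,0.0076],"spin": 0.1238},{"offset": [-0.0407,0.0268,0.0076],"spin": 0.1238},{"offset": [0,0,0],"spin": 0}]}}

```text
time_s: 2.4
ee_pos: [509.3, 253.4, 158.8]
ee_rot: [-180.0, 0.0, 97.8]
force: [0.1, 0.3, -0.2]
gripper_width: 74.8
gripper_force: 0.0
```

```bash
python3 plan.py 507.6 255.5 91 98 2; python3 -c "
from h import *; print(env.state()['ee_pos'])"
```

```text
delta [ -1.7   2.1 -67.8] 0.23
[np.float64(0.0012), np.float64(-0.0007), np.float64(0.0339)] -0.0021
[np.float64(0.0012), np.float64(-0.0007), np.float64(0.0339)] -0.0021
[509.29599399 253.36109107 158.81130658]
```

Request:
{"method": "arm_command", "body": {"motion": [{"offset": [0.0024,-0.0014,0.034],"spin": -0.004},{"offset": [0,0,0.034],"spin": 0},{"offset": [0,0,0],"spin": 0}]}}

```text
time_s: 2.78
ee_pos: [503.3, 257.6, 89.6]
ee_rot: [-179.7, 0.1, 98.3]
force: [0.5, -0.5, 0.4]
gripper_width: 74.9
gripper_force: 0.0
```

Request:
{"method": "arm_command", "body": {"motion": [{"offset": [0,0,0],"spin": 0},{"offset": [0,0,0],"spin": 0},{"offset": [0,0,0],"spin": 0},{"offset": [0,0,0],"spin": 0}], "jaw": 0.02, "newtons": 35}}

```text
time_s: 3.28
ee_pos: [506.0, 257.8, 92.2]
ee_rot: [179.9, -0.0, 98.2]
force: [0.1, 0.3, -0.1]
gripper_width: 38.0
gripper_force: 0.0
```

Request:
{"method": "arm_command", "body": {"motion": [{"offset": [0,0,0],"spin": 0},{"offset": [0,0,0],"spin": 0},{"offset": [0,0,0],"spin": 0}]}}

```text
time_s: 3.65
ee_pos: [506.3, 257.9, 92.0]
ee_rot: [179.9, -0.0, 98.2]
force: [1.3, 1.2, 4.0]
gripper_width: 32.1
gripper_force: 35.0
```

```bash
python3 -c "
from h import *
for i in range(3): env.grab_frame('top');s=env.state(); print(s['ee_pos'],s['ee_rot'],s['gripper_width'],s['force'],s['gripper_force'])"
```

```text
[506.34459737 257.92187357  92.04239273] [ 1.79912415e+02 -2.79026179e-02  9.82363848e+01] 31.89159693352851 [1.4085301  0.19482728 3.46775081] 35.000646114349365
[506.34315303 257.93921292  92.03477103] [ 1.79910581e+02 -2.82746911e-02  9.82377596e+01] 31.929895288491362 [ 2.32682787 -0.13701984  4.01657824] 35.000755190849304
[506.34973805 257.93181046  92.03475338] [ 1.79908793e+02 -2.71285092e-02  9.82387295e+01] 31.756389506202424 [1.45587485 0.31048271 4.34597445] 35.0007426738739
```

Request:
{"method": "arm_command", "body": {"motion": [{"offset": [0,0,-0.02],"spin": 0},{"offset": [0,0,-0.035],"spin": 0},{"offset": [0,0,-0.035],"spin": 0},{"offset": [0,0,-0.035],"spin": 0},{"offset": [0,0,0],"spin": 0}]}}

```text
time_s: 4.42
ee_pos: [506.3, 258.0, 218.1]
ee_rot: [179.8, -0.1, 98.2]
force: [-0.2, -0.5, -2.9]
gripper_width: 32.0
gripper_force: 35.0
```

```bash
python3 - <<'E'
from h import *
s=env.state();print(s)
im,d=env.grab_frame('side'); it,dt=env.grab_frame('top'); np.save('s1.npy',d); np.save('t1.npy',dt)
e=env.camera_model('side'); p=env.pinpoint('side','head'); print(p)
cv2.imwrite('pics/s1.png',cv2.resize(im[190:340,260:410],(600,600),interpolation=cv2.INTER_CUBIC))
E
```

```text
{'time_s': 4.425, 'qpos': array([2.58411126e+01, 1.79729677e+01, 9.16029385e+01, 1.16427192e-02,
       7.02349796e+01, 1.75991129e+01]), 'qvel': array([-5.98580349e-04,  2.06973995e+00,  4.13284154e+00, -7.01284474e-02,
       -1.20238315e+00, -4.28026104e-02]), 'effort': array([ 8.58501677e-03, -4.32688880e+01, -2.46635699e+01,  8.20312765e-02,
        1.91607960e-01, -1.09137116e-03]), 'ee_pos': array([506.27731296, 258.03838241, 218.09972504]), 'ee_rot': array([ 1.79823054e+02, -6.76357625e-02,  9.82381851e+01]), 'force': array([-0.23340555, -0.53219485, -2.91586193]), 'torque': array([-0.12664174,  0.03152701, -0.01888541]), 'gripper_force': 34.99967157840729, 'gripper_width': 32.012408872141556}
[{'location': [329.1, 284.6], 'score': 0.64}]
```

View pics/s1.png

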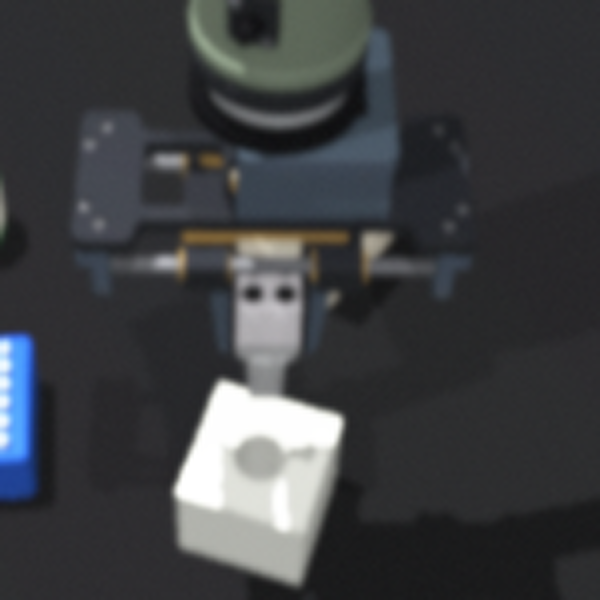

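```bash
python3 - <<'E'
from h import *
P=cloud('side',np.load('s1.npy'))
for z0 in range(128,260,5):
    m=(abs(P[...,2]-z0)<2.5)&(abs(P[...,0]-506)<40)&(abs(P[...,1]-257)<40); q=P[m]
    if len(q)>3: print(z0,len(q),'x',q[:,0].min().round(1),q[:,0].max().round(1),'y',q[:,1].min().round(1),q[:,1].max().round(1))
T=cloud('top',np.load('t1.npy'))
E
```

```text
133 7 x 501.6 514.4 y 254.7 258.9
138 10 x 497.5 514.6 y 255.2 259.2
143 11 x 497.4 514.6 y 255.3 258.6
148 4 x 497.5 514.7 y 255.1 259.1
158 12 x 497.7 514.5 y 258.0 265.0
163 9 x 497.7 514.6 y 258.4 265.2
168 12 x 497.6 512.2 y 260.5 265.4
173 9 x 496.1 514.6 y 256.0 264.7
178 6 x 499.6 509.9 y 263.3 265.9
198 62 x 489.6 520.0 y 262.4 274.6
208 19 x 479.5 524.9 y 267.8 276.9
213 34 x 479.6 526.7 y 267.7 277.3
218 36 x 479.7 528.9 y 267.5 277.2
223 39 x 478.1 528.7 y 266.7 278.2
228 38 x 480.0 528.7 y 266.6 277.4
233 41 x 478.1 528.8 y 267.1 277.5
238 69 x 478.5 529.0 y 248.7 277.1
243 138 x 476.7 530.3 y 248.7 278.6
248 22 x 477.0 530.5 y 238.7 277.8
253 14 x 477.6 530.4 y 267.6 277.7
258 22 x 475.6 530.5 y 244.8 277.4
```

```bash
python3 plan.py 497.8 51 205 103 5
```

```text
delta [  -6.5 -206.1   -9.3] 4.76
[np.float64(-0.0406), np.float64(-0.0072), np.float64(0.0019)] -0.0166
[np.float64(-0.0405), np.float64(-0.0079), np.float64(0.0019)] -0.0166
[np.float64(-0.0403), np.float64(-0.0085), np.float64(0.0019)] -0.0166
[np.float64(-0.0402), np.float64(-0.0092), np.float64(0.0019)] -0.0166
[np.float64(-0.04), np.float64(-0.0099), np.float64(0.0019)] -0.0166
```

Request:
{"method": "arm_command", "body": {"motion": [{"offset": [-0.0406,-0.0072,0],"spin": -0.0166},{"offset": [-0.0405,-0.0079,0],"spin": -0.0166},{"offset": [-0.0403,-0.0085,0],"spin": -0.0166},{"offset": [-0.0402,-0.0092,0.004],"spin": -0.0166},{"offset": [-0.04,-0.0099,0.005],"spin": -0.0166}]}}

```text
time_s: 5.2
ee_pos: [497.8, 50.3, 205.4]
ee_rot: [-179.8, -0.0, 103.0]
force: [0.5, 0.4, -2.6]
gripper_width: 32.1
gripper_force: 35.0
```

Request:
{"method": "arm_command", "body": {"motion": [{"offset": [0,0,0],"spin": 0},{"offset": [0,0,0],"spin": 0}]}}

```text
time_s: 5.45
ee_pos: [498.6, 51.9, 206.3]
ee_rot: [-179.9, -0.1, 103.0]
force: [0.8, -0.5, -1.3]
gripper_width: 32.0
gripper_force: 35.0
```

```bash
python3 - <<'E'
from h import *
im,d=env.grab_frame('side'); s=env.state(); print(s['ee_pos'],s['ee_rot'],s['force'],s['torque'])
c=s['ee_pos']; P=cloud('side',d)
for z0 in range(int(c[2])-84,int(c[2])-25,5):
    m=(abs(P[...,2]-z0)<2.5)&(abs(P[...,0]-c[0])<25)&(abs(P[...,1]-c[1])<25); q=P[m]
    if len(q)>3: print(z0,len(q),'x',q[:,0].min().round(1),q[:,0].max().round(1),'y',q[:,1].min().round(1),q[:,1].max().round(1))
E
python3 plan.py 497.8 51 188 103 1
```

```text
[498.81834915  52.30537177 206.65216545] [-1.79903655e+02 -4.75248034e-02  1.03014773e+02] [ 0.91607178  0.3392234  -2.03481446] [-0.1267722  -0.02815392 -0.00449853]
122 8 x 490.2 505.3 y 47.0 53.0
127 7 x 492.9 505.5 y 48.8 52.0
132 6 x 490.6 505.6 y 49.9 54.1
137 9 x 490.7 506.0 y 48.8 53.7
147 8 x 488.8 506.0 y 49.6 57.9
152 12 x 489.0 506.1 y 51.1 59.5
157 8 x 489.1 506.6 y 51.8 59.6
162 9 x 489.2 503.8 y 53.4 59.0
167 10 x 491.5 506.7 y 55.8 60.3
172 6 x 489.2 504.0 y 56.4 60.4
delta [ -1.   -1.3 -18.7] -0.01
[np.float64(-0.001), np.float64(-0.0013), np.float64(0.0187)] 0.0003
```

Request:
{"method": "arm_command", "body": {"motion": [{"offset": [-0.001,-0.0013,0.015],"spin": 0},{"offset": [0,0,0.015],"spin": 0},{"offset": [0,0,0.012],"spin": 0},{"offset": [0,0,0.008],"spin": 0},{"offset": [0,0,0],"spin": 0}]}}

```text
time_s: 6.12
ee_pos: [497.8, 50.4, 156.8]
ee_rot: [-179.9, -0.0, 103.0]
force: [0.4, -0.2, -2.6]
gripper_width: 31.9
gripper_force: 35.0
```

Request:
{"method": "arm_command", "body": {"motion": [{"offset": [0,0,0.003],"spin": 0},{"offset": [0,0,0.003],"spin": 0},{"offset": [0,0,0],"spin": 0}]}}

```text
time_s: 6.5
ee_pos: [498.1, 50.4, 151.5]
ee_rot: [-180.0, -0.0, 103.0]
force: [-0.8, -0.6, -2.8]
gripper_width: 31.9
gripper_force: 35.0
```

Request:
{"method": "arm_command", "body": {"motion": [{"offset": [0,0,0.002],"spin": 0},{"offset": [0,0,0.002],"spin": 0},{"offset": [0,0,0],"spin": 0},{"offset": [0,0,0],"spin": 0}]}}

```text
time_s: 7.0
ee_pos: [498.2, 50.4, 147.5]
ee_rot: [180.0, -0.0, 103.0]
force: [-0.2, -0.5, -2.6]
gripper_width: 31.9
gripper_force: 35.0
```

Request:
{"method": "arm_command", "body": {"motion": [{"offset": [0,0,0.001],"spin": 0},{"offset": [0,0,0.001],"spin": 0},{"offset": [0,0,0],"spin": 0},{"offset": [0,0,0],"spin": 0}]}}

```text
time_s: 7.5
ee_pos: [498.2, 50.4, 145.5]
ee_rot: [180.0, -0.0, 103.0]
force: [0.0, -0.1, -2.7]
gripper_width: 32.0
gripper_force: 35.0
```

Request:
{"method": "arm_command", "body": {"motion": [{"offset": [0,0,0.001],"spin": 0},{"offset": [0,0,0],"spin": 0},{"offset": [0,0,0],"spin": 0}]}}

```text
time_s: 7.88
ee_pos: [498.3, 50.4, 144.9]
ee_rot: [180.0, 0.0, 103.0]
force: [-1.7, -0.0, 2.8]
gripper_width: 32.1
gripper_force: 35.0
```

Request:
{"method": "arm_command", "body": {"motion": [{"offset": [0,0,0.001],"spin": 0},{"offset": [0,0,0],"spin": 0},{"offset": [0,0,0],"spin": 0}]}}

```text
time_s: 8.25
ee_pos: [498.3, 50.4, 144.9]
ee_rot: [179.9, 0.0, 103.0]
force: [-2.9, 0.1, 8.6]
gripper_width: 31.9
gripper_force: 35.0
```

Request:
{"method": "arm_command", "body": {"motion": [{"offset": [0,-0.0002,0],"spin": -0.08},{"offset": [0,-0.0002,0],"spin": -0.08},{"offset": [0,-0.0002,0],"spin": -0.06}]}}

```text
time_s: 8.62
ee_pos: [498.9, 50.3, 144.9]
ee_rot: [179.8, 0.1, 115.7]
force: [1.0, -0.6, 6.3]
gripper_width: 32.0
gripper_force: 35.0
```

Request:
{"method": "arm_command", "body": {"motion": [{"offset": [0,-0.0003,0],"spin": -0.08},{"offset": [0,-0.0003,0],"spin": -0.08},{"offset": [0,-0.0003,0],"spin": -0.06}]}}

```text
time_s: 9.0
ee_pos: [498.3, 49.8, 144.9]
ee_rot: [179.8, 0.1, 128.3]
force: [1.2, -0.5, 5.6]
gripper_width: 31.9
gripper_force: 35.0
```

Request:
{"method": "arm_command", "body": {"motion": [{"offset": [0,-0.0004,0],"spin": -0.08},{"offset": [0,-0.0004,0],"spin": -0.08},{"offset": [0,-0.0004,0],"spin": -0.06}]}}

```text
time_s: 9.38
ee_pos: [497.6, 49.1, 144.8]
ee_rot: [179.8, 0.2, 140.9]
force: [0.3, -0.7, 5.3]
gripper_width: 31.7
gripper_force: 35.0
```

Request:
{"method": "arm_command", "body": {"motion": [{"offset": [0,-0.0003,0.0002],"spin": -0.08},{"offset": [0,-0.0003,0],"spin": -0.08},{"offset": [0,-0.0003,0],"spin": -0.06}]}}

```text
time_s: 9.75
ee_pos: [497.0, 48.4, 144.6]
ee_rot: [179.9, 0.2, 153.5]
force: [-0.0, 0.5, 5.1]
gripper_width: 31.5
gripper_force: 35.0
```

Request:
{"method": "arm_command", "body": {"motion": [{"offset": [0.0007,0,0.0002],"spin": -0.08},{"offset": [0.0006,0,0],"spin": -0.08},{"offset": [0,-0.0002,0],"spin": -0.06}]}}

```text
time_s: 10.12
ee_pos: [495.6, 48.8, 144.3]
ee_rot: [179.9, 0.2, 166.1]
force: [0.3, 0.3, 6.1]
gripper_width: 31.5
gripper_force: 35.0
```

Request:
{"method": "arm_command", "body": {"motion": [{"offset": [0,-0.0003,0],"spin": -0.08},{"offset": [0,-0.0003,0],"spin": -0.08},{"offset": [0,-0.0003,0],"spin": -0.06}]}}

```text
time_s: 10.5
ee_pos: [495.4, 48.0, 143.5]
ee_rot: [179.9, 0.2, 178.7]
force: [2.4, 1.0, -1.9]
gripper_width: 32.0
gripper_force: 35.0
```

Request:
{"method": "arm_command", "body": {"motion": [{"offset": [0,0,0.001],"spin": 0},{"offset": [0,0,0.001],"spin": 0},{"offset": [0,0,0],"spin": 0}]}}

```text
time_s: 10.88
ee_pos: [495.4, 48.0, 141.3]
ee_rot: [180.0, 0.2, 178.6]
force: [5.0, 1.2, -2.3]
gripper_width: 31.7
gripper_force: 35.0
```

Request:
{"method": "arm_command", "body": {"motion": [{"offset": [0,0,0.002],"spin": 0},{"offset": [0,0,0.002],"spin": 0},{"offset": [0,0,0.002],"spin": 0},{"offset": [0,0,0],"spin": 0}]}}

```text
time_s: 11.38
ee_pos: [495.5, 47.9, 138.2]
ee_rot: [180.0, 0.3, 178.6]
force: [0.3, 2.0, 18.0]
gripper_width: 31.6
gripper_force: 35.0
```

```bash
python3 -c "
from h import *
s=env.state(); print(s['torque'],s['ee_pos'],s['ee_rot'],s['force'])"
```

```text
[ 0.34962066 -0.21848186 -0.02460297] [495.52276828  47.90733662 138.21711654] [179.95965236   0.26825917 178.616248  ] [ 0.29539586  2.02810731 17.99988046]
```

Request:
{"method": "arm_command", "body": {"motion": [{"offset": [0,0,-0.002],"spin": 0},{"offset": [0,0,-0.002],"spin": 0},{"offset": [0,0,0],"spin": 0}]}}

```text
time_s: 11.75
ee_pos: [495.4, 47.9, 139.7]
ee_rot: [180.0, 0.2, 178.6]
force: [4.9, 1.6, 1.4]
gripper_width: 32.1
gripper_force: 35.0
```

```bash
cat > st.py <<'E'
from h import *
s=env.state(); print(s['time_s'],'T',s['torque'].round(3),'p',s['ee_pos'].round(2),s['ee_rot'].round(2),'F',s['force'].round(1))
E
python3 st.py
```

```text
11.75 T [ 0.513 -1.36   0.019] p [495.38  47.87 139.7 ] [179.96   0.2  178.61] F [4.9 1.6 1.4]
```

Request:
{"method": "arm_command", "body": {"motion": [{"offset": [-0.001,0,0],"spin": 0},{"offset": [0,0,0],"spin": 0}]}}

```text
time_s: 12.0
ee_pos: [495.6, 47.8, 139.6]
ee_rot: [180.0, 0.1, 178.6]
force: [3.8, 1.6, 5.3]
gripper_width: 31.9
gripper_force: 35.0
```

```bash
python3 st.py
```

```text
12.0 T [ 0.575 -1.033 -0.017] p [495.59  47.84 139.61] [1.7997e+02 8.0000e-02 1.7861e+02] F [3.8 1.6 5.3]
```

Request:
{"method": "arm_command", "body": {"motion": [{"offset": [0,0,0],"spin": -0.07},{"offset": [0,0,0],"spin": 0}]}}

```text
time_s: 12.25
ee_pos: [495.9, 47.9, 139.5]
ee_rot: [180.0, 0.1, -177.4]
force: [4.7, 2.5, 2.3]
gripper_width: 31.9
gripper_force: 35.0
```

```bash
python3 st.py
```

```text
12.25 T [ 0.683 -1.33  -0.042] p [495.94  47.95 139.5 ] [ 1.7996e+02  1.4000e-01 -1.7736e+02] F [4.7 2.5 2.3]
```

Request:
{"method": "arm_command", "body": {"motion": [{"offset": [-0.001,0.0005,-0.0005],"spin": 0},{"offset": [-0.001,0.0005,0],"spin": 0},{"offset": [0,0,0],"spin": 0}]}}

```text
time_s: 12.62
ee_pos: [496.4, 48.4, 139.4]
ee_rot: [-180.0, -0.1, -177.3]
force: [2.8, -0.5, 2.8]
gripper_width: 32.2
gripper_force: 35.0
```

```bash
python3 st.py
```

```text
12.625 T [ 0.04  -0.739  0.044] p [496.44  48.4  139.37] [-1.7996e+02 -9.0000e-02 -1.7735e+02] F [ 2.8 -0.5  2.8]
```

Request:
{"method": "arm_command", "body": {"motion": [{"offset": [-0.001,0,0],"spin": 0},{"offset": [-0.001,0,0],"spin": 0},{"offset": [0,0,0],"spin": 0}]}}

```text
time_s: 13.0
ee_pos: [497.4, 48.8, 138.8]
ee_rot: [180.0, -0.2, -177.4]
force: [-0.3, 0.4, -2.4]
gripper_width: 32.0
gripper_force: 35.0
```

```bash
python3 st.py
```

```text
13.0 T [0.227 0.046 0.047] p [497.4   48.83 138.79] [ 179.99   -0.23 -177.37] F [-0.3  0.4 -2.4]
```

Request:
{"method": "arm_command", "body": {"motion": [{"offset": [0,0,0.001],"spin": 0},{"offset": [0,0,0.001],"spin": 0},{"offset": [0,0,0.001],"spin": 0},{"offset": [0,0,0],"spin": 0}]}}

```text
time_s: 13.5
ee_pos: [498.0, 48.9, 136.1]
ee_rot: [180.0, -0.1, -177.4]
force: [-2.0, 1.2, -3.6]
gripper_width: 31.9
gripper_force: 35.0
```

```bash
python3 st.py
```

```text
13.5 T [0.406 0.609 0.005] p [498.01  48.95 136.09] [ 1.7998e+02 -1.4000e-01 -1.7737e+02] F [-2.   1.2 -3.6]
```

Request:
{"method": "arm_command", "body": {"motion": [{"offset": [0.0007,0.0003,0.001],"spin": 0},{"offset": [0,0,0.0015],"spin": 0},{"offset": [0,0,0.0015],"spin": 0},{"offset": [0,0,0],"spin": 0}]}}

```text
time_s: 14.0
ee_pos: [497.9, 49.1, 132.4]
ee_rot: [180.0, -0.0, -177.4]
force: [-2.1, 1.0, -2.2]
gripper_width: 31.8
gripper_force: 35.0
```

```bash
python3 st.py
```

```text
14.0 T [ 0.252  0.759 -0.055] p [497.93  49.09 132.36] [ 1.7999e+02 -5.0000e-02 -1.7737e+02] F [-2.1  1.  -2.2]
```

Request:
{"method": "arm_command", "body": {"motion": [{"offset": [0.001,0.0003,0.0015],"spin": 0},{"offset": [0,0,0.0015],"spin": 0},{"offset": [0,0,0.001],"spin": 0},{"offset": [0,0,0],"spin": 0}]}}

```text
time_s: 14.5
ee_pos: [497.5, 49.3, 128.5]
ee_rot: [180.0, 0.0, -177.4]
force: [-0.8, 1.7, -1.7]
gripper_width: 31.5
gripper_force: 35.0
```

```bash
python3 st.py
```

```text
14.5 T [ 0.192  0.401 -0.008] p [497.49  49.34 128.53] [ 1.8000e+02  3.0000e-02 -1.7736e+02] F [-0.8  1.7 -1.7]
```

Request:
{"method": "arm_command", "body": {"motion": [{"offset": [0,0,0.001],"spin": 0},{"offset": [0,0,0.001],"spin": 0},{"offset": [0,0,0],"spin": 0}]}}

```text
time_s: 14.88
ee_pos: [497.4, 49.4, 126.5]
ee_rot: [180.0, 0.0, -177.4]
force: [-1.4, 0.7, -3.5]
gripper_width: 31.7
gripper_force: 35.0
```

Request:
{"method": "arm_command", "body": {"motion": [{"offset": [0,0,0.001],"spin": 0},{"offset": [0,0,0],"spin": 0}]}}

```text
time_s: 15.12
ee_pos: [497.4, 49.4, 125.6]
ee_rot: [180.0, 0.0, -177.4]
force: [-1.5, 0.4, -2.1]
gripper_width: 32.0
gripper_force: 35.0
```

Request:
{"method": "arm_command", "body": {"motion": [{"offset": [0,0,0.001],"spin": 0},{"offset": [0,0,0],"spin": 0}], "newtons": 50}}

```text
time_s: 15.38
ee_pos: [497.4, 49.4, 124.6]
ee_rot: [180.0, 0.0, -177.4]
force: [-1.3, 0.2, -1.0]
gripper_width: 31.8
gripper_force: 50.0
```

Request:
{"method": "arm_command", "body": {"motion": [{"offset": [0,0,0.001],"spin": 0},{"offset": [0,0,0],"spin": 0}]}}

```text
time_s: 15.62
ee_pos: [497.4, 49.4, 124.0]
ee_rot: [180.0, 0.0, -177.4]
force: [-0.9, 0.8, 2.7]
gripper_width: 31.8
gripper_force: 50.0
```

Request:
{"method": "arm_command", "body": {"motion": [{"offset": [0,0,0.001],"spin": 0},{"offset": [0,0,0],"spin": 0}]}}

```text
time_s: 15.88
ee_pos: [497.4, 49.4, 124.0]
ee_rot: [180.0, 0.1, -177.4]
force: [-3.8, 1.6, 9.3]
gripper_width: 31.9
gripper_force: 50.0
```

Request:
{"method": "arm_command", "body": {"motion": [{"offset": [0,0,0.001],"spin": 0},{"offset": [0,0,0],"spin": 0}]}}

```text
time_s: 16.12
ee_pos: [497.4, 49.4, 124.0]
ee_rot: [180.0, 0.1, -177.4]
force: [-5.8, 1.4, 16.3]
gripper_width: 32.0
gripper_force: 50.0
```

```bash
python3 - <<'E'
from h import *
im,d=env.grab_frame('side'); s=env.state(); print(s['ee_pos'],s['force'])
P=cloud('side',d); c=[498.5,48.5]
for z0 in range(88,150,3):
    m=(abs(P[...,2]-z0)<1.5)&(abs(P[...,0]-c[0])<24)&(abs(P[...,1]-c[1])<30); q=P[m]
    if len(q)>3: print(z0,len(q),'x',q[:,0].min().round(1),q[:,0].max().round(1),'y',q[:,1].min().round(1),q[:,1].max().round(1))
cv2.imwrite('pics/s2.png',cv2.resize(im[190:270,290:390],(800,600),interpolation=cv2.INTER_CUBIC))
E
```

```text
[497.4245604   49.40736747 123.98664492] [-5.93338022  1.22062939 16.30869896]
88 36 x 475.1 522.1 y 51.4 78.1
91 12 x 477.3 519.3 y 56.4 76.2
94 12 x 477.5 513.3 y 58.1 71.1
97 17 x 475.3 520.0 y 52.8 73.1
100 30 x 475.5 519.3 y 54.0 72.3
103 15 x 485.3 516.2 y 61.9 68.8
118 9 x 482.6 513.0 y 70.5 73.1
121 9 x 480.0 510.3 y 71.2 74.4
```

View pics/s2.png

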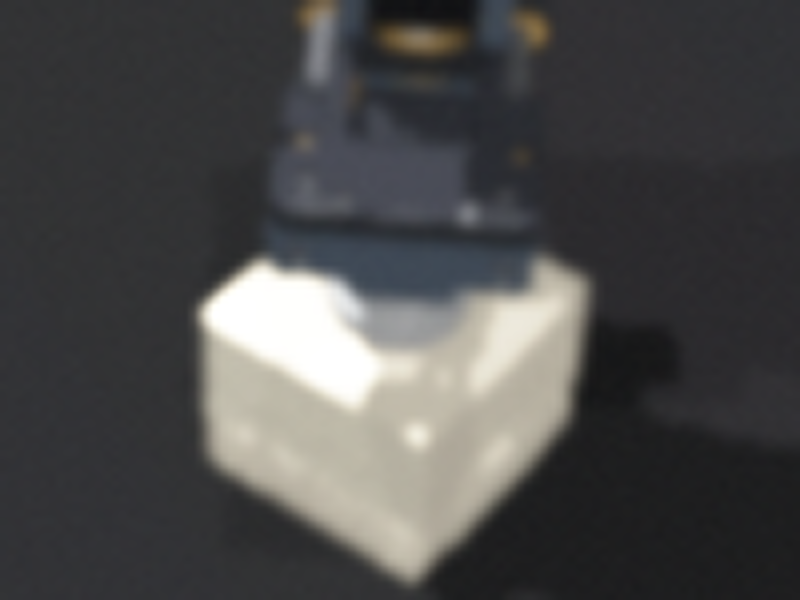

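Request:
{"method": "arm_command", "body": {"motion": [{"offset": [0,0,0.001],"spin": 0},{"offset": [0,0,0],"spin": 0}]}}

```text
time_s: 16.42
ee_pos: [497.4, 49.4, 124.0]
ee_rot: [180.0, 0.1, -177.4]
force: [-8.5, 0.8, 22.8]
gripper_width: 31.7
gripper_force: 50.0
```

Request:
{"method": "arm_command", "body": {"motion": [{"offset": [0,0,-0.002],"spin": 0},{"offset": [0,0,-0.001],"spin": 0},{"offset": [0,0,0],"spin": 0}]}}

```text
time_s: 16.8
ee_pos: [497.4, 49.4, 124.0]
ee_rot: [180.0, 0.0, -177.4]
force: [-3.1, 1.2, 7.0]
gripper_width: 32.0
gripper_force: 50.0
```

Request:
{"method": "arm_command", "body": {"motion": [{"offset": [0,0,0],"spin": 0},{"offset": [0,0,0],"spin": 0},{"offset": [0,0,0],"spin": 0},{"offset": [0,0,0],"spin": 0}], "jaw": 0.06}}

```text
time_s: 17.3
ee_pos: [497.4, 49.3, 123.5]
ee_rot: [180.0, 0.0, -177.4]
force: [-0.0, 0.4, 0.2]
gripper_width: 60.0
gripper_force: 0.0
```

Request:
{"method": "arm_command", "body": {"motion": [{"offset": [0,0,-0.015],"spin": 0},{"offset": [0,0,-0.03],"spin": 0},{"offset": [0,0,-0.035],"spin": 0},{"offset": [0,0,-0.035],"spin": 0}]}}

```text
time_s: 17.8
ee_pos: [497.4, 49.3, 240.9]
ee_rot: [180.0, 0.1, -177.4]
force: [0.4, -0.0, -0.1]
gripper_width: 60.1
gripper_force: 0.0
```

```bash
python3 plan.py 498.6 -318.5 200 29.7 15
```

```text
delta [   1.2 -367.8  -40.9] -152.94
[np.float64(0.001), np.float64(-0.0245), np.float64(0.0027)] 0.178
[np.float64(-0.0033), np.float64(-0.0243), np.float64(0.0027)] 0.178
[np.float64(-0.0076), np.float64(-0.0233), np.float64(0.0027)] 0.178
[np.float64(-0.0116), np.float64(-0.0216), np.float64(0.0027)] 0.178
[np.float64(-0.0152), np.float64(-0.0192), np.float64(0.0027)] 0.178
[np.float64(-0.0184), np.float64(-0.0162), np.float64(0.0027)] 0.178
[np.float64(-0.021), np.float64(-0.0127), np.float64(0.0027)] 0.178
[np.float64(-0.0229), np.float64(-0.0088), np.float64(0.0027)] 0.178
[np.float64(-0.0241), np.float64(-0.0046), np.float64(0.0027)] 0.178
[np.float64(-0.0245), np.float64(-0.0003), np.float64(0.0027)] 0.178
[np.float64(-0.0242), np.float64(0.0041), np.float64(0.0027)] 0.178
[np.float64(-0.0231), np.float64(0.0083), np.float64(0.0027)] 0.178
[np.float64(-0.0213), np.float64(0.0122), np.float64(0.0027)] 0.178
[np.float64(-0.0188), np.float64(0.0158), np.float64(0.0027)] 0.178
[np.float64(-0.0157), np.float64(0.0189), np.float64(0.0027)] 0.178
```

Request:
{"method": "arm_command", "body": {"motion": [{"offset": [0.001,-0.0245,0.0027],"spin": 0.178},{"offset": [-0.0033,-0.0243,0.0027],"spin": 0.178},{"offset": [-0.0076,-0.0233,0.0027],"spin": 0.178},{"offset": [-0.0116,-0.0216,0.0027],"spin": 0.178},{"offset": [-0.0152,-0.0192,0.0027],"spin": 0.178}]}}

```text
time_s: 18.42
ee_pos: [498.0, -74.0, 226.2]
ee_rot: [179.9, 0.1, 131.3]
force: [-0.7, -0.2, -0.4]
gripper_width: 59.5
gripper_force: 0.0
```

Request:
{"method": "arm_command", "body": {"motion": [{"offset": [-0.0184,-0.0162,0.0027],"spin": 0.178},{"offset": [-0.021,-0.0127,0.0027],"spin": 0.178},{"offset": [-0.0229,-0.0088,0.0027],"spin": 0.178},{"offset": [-0.0241,-0.0046,0.0027],"spin": 0.178},{"offset": [-0.0245,-0.0003,0.0027],"spin": 0.178}]}}

```text
time_s: 19.05
ee_pos: [498.5, -196.8, 212.7]
ee_rot: [179.9, 0.0, 80.3]
force: [0.0, -0.5, -1.0]
gripper_width: 60.3
gripper_force: 0.0
```

Request:
{"method": "arm_command", "body": {"motion": [{"offset": [-0.0242,0.0041,0.0027],"spin": 0.178},{"offset": [-0.0231,0.0083,0.0027],"spin": 0.178},{"offset": [-0.0213,0.0122,0.0027],"spin": 0.178},{"offset": [-0.0188,0.0158,0.0027],"spin": 0.178},{"offset": [-0.0157,0.0189,0.0027],"spin": 0.178}]}}

```text
time_s: 19.68
ee_pos: [498.8, -319.5, 199.2]
ee_rot: [179.9, -0.0, 29.3]
force: [-0.6, -0.5, -0.0]
gripper_width: 59.8
gripper_force: 0.0
```

```bash
python3 - <<'E'
from fit import *
for c in('side','top'):
    im,d=env.grab_frame(c); P=cloud(c,d); print(c)
    for n,ctr,r,zl,zh in(('headtop',(498,48),40,135,158),('ring/disc',(498,48),40,92,112),('drive',(498,48),75,76,89),('handle',(498,-318),30,36,54)): print(n,rect(P,ctr,r,zl,zh))
cv2.imwrite('pics/t3.png',im)
E
python3 plan.py 498.6 -318.5 100 29.7 2;python3 st.py
```

```text
side
headtop (154, array([499.1,  47.5]), array([30.5, 35.2]), 5.8, array([498.6,  51.8, 146.4], dtype=float32), np.float32(147.4))
ring/disc (136, array([497.8,  54.9]), array([44.8, 36.5]), 4.7, array([497.2,  59.9, 101. ], dtype=float32), np.float32(100.7))
drive (690, array([498.6,  47.8]), array([92.6, 91.7]), 60.0, array([497.6,  61. ,  85.1], dtype=float32), np.float32(85.5))
handle (48, array([ 498.3, -319.3]), array([25.2, 19.2]), 33.1, array([ 499.5, -317.8,   45.2], dtype=float32), np.float32(45.9))
top
headtop (170, array([498.2,  46.9]), array([32.4, 29.9]), 2.0, array([497.9,  46.9, 145.3], dtype=float32), np.float32(145.4))
ring/disc (89, array([493.4,  47. ]), array([36.9, 47.3]), 11.3, array([489.3,  43.1,  98.6], dtype=float32), np.float32(98.4))
drive (897, array([499. ,  48.1]), array([91.7, 90.4]), 60.1, array([496.6,  46.7,  83.3], dtype=float32), np.float32(83.3))
handle None
delta [ -0.1   2.2 -98.7] 0.2
[np.float64(0.0005), np.float64(-0.001), np.float64(0.0494)] -0.0018
[np.float64(0.0005), np.float64(-0.001), np.float64(0.0494)] -0.0018
19.775 T [-0.061  0.179  0.016] p [ 498.69 -320.67  198.72] [ 1.7991e+02 -1.0000e-02  2.9500e+01] F [ 0.2 -0.3  0.1]
```

Request:
{"method": "arm_command", "body": {"motion": [{"offset": [0.001,-0.002,0.05],"spin": -0.0035},{"offset": [0,0,0.05],"spin": 0},{"offset": [0,0,0.045],"spin": 0},{"offset": [0,0,0.015],"spin": 0},{"offset": [0,0,0],"spin": 0}]}}

```text
time_s: 20.4
ee_pos: [498.8, -316.1, 38.4]
ee_rot: [-180.0, -0.0, 29.9]
force: [0.6, 0.2, 0.1]
gripper_width: 60.2
gripper_force: 0.0
```

Request:
{"method": "arm_command", "body": {"motion": [{"offset": [0,0,0],"spin": 0},{"offset": [0,0,0],"spin": 0}]}}

```text
time_s: 20.65
ee_pos: [499.5, -317.0, 40.0]
ee_rot: [179.8, -0.1, 29.9]
force: [0.4, -0.5, -0.6]
gripper_width: 59.6
gripper_force: 0.0
```

Request:
{"method": "arm_command", "body": {"motion": [{"offset": [-0.0015,0.001,0.01],"spin": 0.002},{"offset": [0,0,0],"spin": 0}]}}

```text
time_s: 20.9
ee_pos: [497.1, -317.7, 27.4]
ee_rot: [-179.9, 0.0, 29.7]
force: [0.6, -0.5, 0.2]
gripper_width: 60.1
gripper_force: 0.0
```

Request:
{"method": "arm_command", "body": {"motion": [{"offset": [0,0,0],"spin": 0},{"offset": [0,0,0],"spin": 0},{"offset": [0,0,0],"spin": 0},{"offset": [0,0,0],"spin": 0},{"offset": [0,0,0],"spin": 0}], "jaw": 0.008, "newtons": 45}}

```text
time_s: 21.52
ee_pos: [497.8, -318.0, 28.2]
ee_rot: [180.0, -0.0, 29.7]
force: [-0.0, -0.7, 1.2]
gripper_width: 17.8
gripper_force: 45.0
```

Request:
{"method": "arm_command", "body": {"motion": [{"offset": [0,0,0],"spin": 0},{"offset": [0,0,0],"spin": 0}]}}

```text
time_s: 21.78
ee_pos: [497.8, -318.0, 28.2]
ee_rot: [180.0, -0.0, 29.7]
force: [0.5, 0.0, 1.1]
gripper_width: 17.9
gripper_force: 45.0
```

Request:
{"method": "arm_command", "body": {"motion": [{"offset": [0,0,-0.025],"spin": 0},{"offset": [0,0,-0.04],"spin": 0},{"offset": [0,0,-0.037],"spin": 0}]}}

```text
time_s: 22.15
ee_pos: [497.3, -317.6, 130.5]
ee_rot: [-179.9, 0.0, 29.7]
force: [0.8, -0.7, -3.0]
gripper_width: 17.9
gripper_force: 45.0
```

```bash
python3 plan.py 680 -55.9 130 -29.8 8
```

```text
delta [182.7 261.7  -0.5] -59.54
[np.float64(0.0361), np.float64(-0.0171), np.float64(0.0001)] 0.1299
[np.float64(0.0335), np.float64(-0.0216), np.float64(0.0001)] 0.1299
[np.float64(0.0305), np.float64(-0.0258), np.float64(0.0001)] 0.1299
[np.float64(0.0269), np.float64(-0.0295), np.float64(0.0001)] 0.1299
[np.float64(0.0228), np.float64(-0.0327), np.float64(0.0001)] 0.1299
[np.float64(0.0184), np.float64(-0.0354), np.float64(0.0001)] 0.1299
[np.float64(0.0136), np.float64(-0.0375), np.float64(0.0001)] 0.1299
[np.float64(0.0087), np.float64(-0.0389), np.float64(0.0001)] 0.1299
```

Request:
{"method": "arm_command", "body": {"motion": [{"offset": [0.0361,-0.0171,0],"spin": 0.1299},{"offset": [0.0335,-0.0216,0],"spin": 0.1299},{"offset": [0.0305,-0.0258,0],"spin": 0.1299},{"offset": [0.0269,-0.0295,0],"spin": 0.1299}]}}

```text
time_s: 22.65
ee_pos: [589.2, -185.7, 129.4]
ee_rot: [-180.0, 0.1, -0.3]
force: [0.2, -0.2, -2.6]
gripper_width: 17.4
gripper_force: 45.0
```

Request:
{"method": "arm_command", "body": {"motion": [{"offset": [0.0228,-0.0327,0],"spin": 0.1299},{"offset": [0.0184,-0.0354,0],"spin": 0.1299},{"offset": [0.0136,-0.0375,0],"spin": 0.1299},{"offset": [0.0087,-0.0389,0],"spin": 0.1299},{"offset": [0,0,0],"spin": 0}]}}

```text
time_s: 23.28
ee_pos: [681.3, -53.5, 128.9]
ee_rot: [-180.0, 0.1, -29.6]
force: [-1.4, -0.8, -2.1]
gripper_width: 17.8
gripper_force: 45.0
```

Request:
{"method": "arm_command", "body": {"motion": [{"offset": [0,0,0.02],"spin": 0},{"offset": [0,0,0.02],"spin": 0},{"offset": [0,0,0.02],"spin": 0},{"offset": [0,0,0],"spin": 0},{"offset": [0,0,0],"spin": 0}]}}

```text
time_s: 23.9
ee_pos: [680.5, -56.7, 70.7]
ee_rot: [-180.0, -0.0, -29.8]
force: [0.3, -0.1, -1.5]
gripper_width: 17.8
gripper_force: 45.0
```

```bash
python3 st.py; python3 plan.py 680 -55.9 60 -29.8 1; python3 - <<'E'
from h import *
im,d=env.grab_frame('top'); P=cloud('top',d); im2,d2=env.grab_frame('side'); P2=cloud('side',d2)
v=np.array([-.868,.497]);u=np.array([.497,.868]);C=[498.6,48]
s=env.state();print(s['ee_pos'].round(1))
for n,Q in(('top',P),('side',P2)):
    D=Q[...,:2]-C; A=D@v;B=D@u
    for a in range(-180,-50,12):
        m=(abs(A-a)<6)&(abs(B)<20)&(Q[...,2]>20)&(Q[...,2]<75)
        if m.sum()>2: print(n,a,m.sum(),'B',B[m].min().round(1),B[m].max().round(1),'mean',B[m].mean().round(1),'z',np.median(Q[...,2][m]).round(1))
cv2.imwrite('pics/t4.png',cv2.resize(im[150:270,230:390],(800,600)))
E
```

```text
23.9 T [-0.064  0.041 -0.042] p [680.54 -56.68  70.66] [-1.7999e+02 -3.0000e-02 -2.9800e+01] F [ 0.3 -0.1 -1.5]
delta [ -0.5   0.8 -10.7] 0.0
[np.float64(-0.0009), np.float64(-0.0004), np.float64(0.0107)] -0.0001
[681.  -56.5  71.3]
side -180 25 B -7.7 5.0 mean 1.4 z 62.3
side -168 29 B -8.0 5.5 mean 0.6 z 62.3
side -156 25 B -7.3 5.9 mean 0.5 z 62.1
side -144 27 B -8.6 5.2 mean 0.7 z 61.7
side -132 26 B -7.5 5.7 mean 0.5 z 58.1
side -120 27 B -7.9 4.3 mean -0.0 z 57.1
side -108 23 B -6.4 6.6 mean 0.4 z 55.8
side -96 21 B -5.8 6.4 mean 0.4 z 53.9
side -84 23 B -7.0 5.3 mean -0.4 z 51.8
side -72 17 B -9.7 5.0 mean -0.6 z 49.1
```

View pics/t4.png

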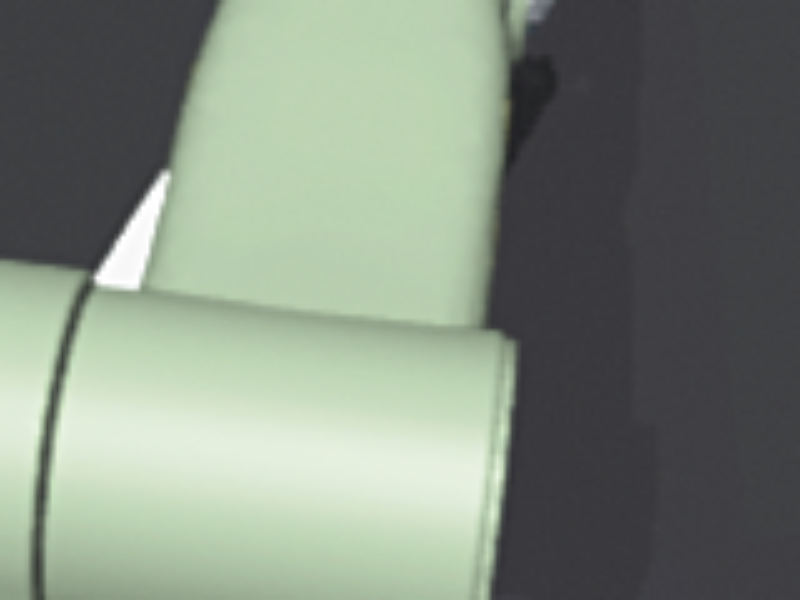

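Request:
{"method": "arm_command", "body": {"motion": [{"offset": [0,0,0.008],"spin": 0},{"offset": [0,0,0.0043],"spin": 0},{"offset": [0,0,0],"spin": 0},{"offset": [0,0,0],"spin": 0}]}}

```text
time_s: 24.5
ee_pos: [680.5, -56.2, 57.8]
ee_rot: [-180.0, -0.0, -29.8]
force: [-0.2, -0.1, -2.7]
gripper_width: 17.4
gripper_force: 45.0
```

```bash
python3 st.py; python3 plan.py 680 -55.9 59 -29.8 1
```

```text
24.5 T [-0.022  0.083  0.022] p [680.51 -56.22  57.85] [-1.7999e+02 -1.0000e-02 -2.9800e+01] F [-0.2 -0.1 -2.7]
delta [-0.5  0.3  1.2] -0.0
[np.float64(-0.0006), np.float64(-0.0), np.float64(-0.0012)] 0.0
```

Request:
{"method": "arm_command", "body": {"motion": [{"offset": [-0.006,0,-0.0008],"spin": 0},{"offset": [-0.008,0,0],"spin": 0},{"offset": [0,0,0],"spin": 0},{"offset": [0,0,0],"spin": 0}]}}

```text
time_s: 25.0
ee_pos: [668.4, -49.2, 58.9]
ee_rot: [-180.0, -0.0, -29.8]
force: [-0.3, 0.9, -2.4]
gripper_width: 17.6
gripper_force: 45.0
```

```bash
cat > w.py <<'E'
from h import *
s=env.state(); v=np.array([-.868,.497]);u=np.array([.497,.868]); D=s['ee_pos'][:2]-[498.6,48]
print('tipA',(D@v+144).round(1),'B',(D@u).round(2),'bottom',(s['ee_pos'][2]-28.2).round(2),'Fv',(s['force'][:2]@v).round(1),'Fu',(s['force'][:2]@u).round(1),'Fz',s['force'][2].round(1),s['ee_rot'].round(2),s['time_s'])
E
python3 w.py
```

```text
tipA -51.7 B -0.0 bottom 30.67 Fv 0.7 Fu 0.7 Fz -2.4 [-1.7998e+02 -3.0000e-02 -2.9790e+01] 25.0
```

Request:
{"method": "arm_command", "body": {"motion": [{"offset": [-0.006,0,-0.0003],"spin": 0},{"offset": [-0.006,0,0],"spin": 0},{"offset": [0,0,0],"spin": 0}]}}

```text
time_s: 25.38
ee_pos: [657.2, -43.0, 58.9]
ee_rot: [180.0, 0.0, -29.8]
force: [0.2, -1.1, -1.8]
gripper_width: 17.7
gripper_force: 45.0
```

```bash
python3 w.py
```

```text
tipA -38.9 B -0.14 bottom 30.73 Fv -0.7 Fu -0.8 Fz -1.8 [ 1.7999e+02  3.0000e-02 -2.9780e+01] 25.375
```

Request:
{"method": "arm_command", "body": {"motion": [{"offset": [-0.006,0,0],"spin": 0},{"offset": [0,0,0],"spin": 0},{"offset": [0,0,0],"spin": 0}]}}

```text
time_s: 25.75
ee_pos: [652.7, -40.3, 59.0]
ee_rot: [-180.0, -0.0, -29.8]
force: [1.0, 0.3, -2.7]
gripper_width: 17.9
gripper_force: 45.0
```

```bash
python3 w.py
```

```text
tipA -33.7 B -0.06 bottom 30.79 Fv -0.7 Fu 0.8 Fz -2.7 [-1.7999e+02 -2.0000e-02 -2.9800e+01] 25.75
```

Request:
{"method": "arm_command", "body": {"motion": [{"offset": [-0.007,0,0],"spin": 0},{"offset": [-0.007,0,0],"spin": 0},{"offset": [-0.007,0,0],"spin": 0},{"offset": [-0.006,0,0],"spin": 0},{"offset": [0,0,0],"spin": 0}]}}

```text
time_s: 26.38
ee_pos: [628.7, -26.6, 59.1]
ee_rot: [180.0, 0.0, -29.8]
force: [0.4, 0.3, -2.3]
gripper_width: 18.0
gripper_force: 45.0
```

```bash
python3 w.py
```

```text
tipA -6.1 B -0.08 bottom 30.85 Fv -0.2 Fu 0.4 Fz -2.3 [ 1.800e+02  1.000e-02 -2.978e+01] 26.375
```

Now slowly until the wedge bears on the tang.

Request:
{"method": "arm_command", "body": {"motion": [{"offset": [-0.003,0,0],"spin": 0},{"offset": [-0.003,0,0],"spin": 0},{"offset": [-0.003,0,0],"spin": 0},{"offset": [-0.003,0,0],"spin": 0},{"offset": [0,0,0],"spin": 0}]}}

```text
time_s: 27.0
ee_pos: [618.6, -20.8, 58.9]
ee_rot: [180.0, 0.0, -29.8]
force: [-0.2, 0.0, -2.5]
gripper_width: 17.9
gripper_force: 45.0
```

```bash
python3 w.py
```

```text
tipA 5.7 B -0.11 bottom 30.74 Fv 0.2 Fu -0.1 Fz -2.5 [ 1.800e+02  1.000e-02 -2.979e+01] 27.0
```

Request:
{"method": "arm_command", "body": {"motion": [{"offset": [-0.003,0,0],"spin": 0},{"offset": [-0.003,0,0],"spin": 0},{"offset": [-0.002,0,0],"spin": 0},{"offset": [-0.002,0,0],"spin": 0},{"offset": [0,0,0],"spin": 0}]}}

```text
time_s: 27.62
ee_pos: [609.9, -15.9, 58.8]
ee_rot: [180.0, 0.0, -29.8]
force: [0.1, -0.2, -3.5]
gripper_width: 17.6
gripper_force: 45.0
```

```bash
python3 w.py
```

```text
tipA 15.6 B -0.12 bottom 30.62 Fv -0.2 Fu -0.1 Fz -3.5 [ 1.800e+02  1.000e-02 -2.979e+01] 27.625
```

Request:
{"method": "arm_command", "body": {"motion": [{"offset": [-0.002,0,0],"spin": 0},{"offset": [-0.002,0,0],"spin": 0},{"offset": [-0.002,0,0],"spin": 0},{"offset": [-0.002,0,0],"spin": 0},{"offset": [0,0,0],"spin": 0}]}}

```text
time_s: 28.25
ee_pos: [602.8, -11.9, 58.8]
ee_rot: [180.0, 0.0, -29.8]
force: [0.5, -0.0, -6.4]
gripper_width: 17.5
gripper_force: 45.0
```

```bash
python3 w.py
```

```text
tipA 23.8 B -0.15 bottom 30.59 Fv -0.5 Fu 0.2 Fz -6.4 [ 1.80e+02  3.00e-02 -2.98e+01] 28.25
```

Request:
{"method": "arm_command", "body": {"motion": [{"offset": [-0.002,0,0],"spin": 0},{"offset": [-0.002,0,0],"spin": 0},{"offset": [-0.002,0,0],"spin": 0},{"offset": [-0.002,0,0],"spin": 0},{"offset": [0,0,0],"spin": 0}]}}

```text
time_s: 28.88
ee_pos: [595.8, -7.8, 58.9]
ee_rot: [180.0, 0.0, -29.8]
force: [0.8, -0.4, -6.6]
gripper_width: 17.6
gripper_force: 45.0
```

```bash
python3 w.py
```

```text
tipA 31.9 B -0.14 bottom 30.69 Fv -0.8 Fu 0.1 Fz -6.6 [ 1.80e+02  5.00e-02 -2.98e+01] 28.875
```

Request:
{"method": "arm_command", "body": {"motion": [{"offset": [-0.0025,0,0],"spin": 0},{"offset": [-0.0025,0,0],"spin": 0},{"offset": [-0.0025,0,0],"spin": 0},{"offset": [-0.0025,0,0],"spin": 0},{"offset": [0,0,0],"spin": 0}]}}

```text
time_s: 29.5
ee_pos: [587.0, -2.8, 58.9]
ee_rot: [180.0, 0.1, -29.8]
force: [0.3, 0.6, -7.0]
gripper_width: 17.8
gripper_force: 45.0
```

```bash
python3 w.py
```

```text
tipA 42.1 B -0.15 bottom 30.71 Fv -0.0 Fu 0.6 Fz -7.0 [ 1.7999e+02  7.0000e-02 -2.9800e+01] 29.5
```

Request:
{"method": "arm_command", "body": {"motion": [{"offset": [-0.0025,0,0],"spin": 0},{"offset": [-0.0025,0,0],"spin": 0},{"offset": [-0.0025,0,0],"spin": 0},{"offset": [-0.0025,0,0],"spin": 0},{"offset": [0,0,0],"spin": 0}]}}

```text
time_s: 30.12
ee_pos: [578.3, 2.2, 58.9]
ee_rot: [180.0, 0.1, -29.8]
force: [-0.2, 0.2, -5.8]
gripper_width: 17.9
gripper_force: 45.0
```

```bash
python3 w.py
```

```text
tipA 52.1 B -0.16 bottom 30.68 Fv 0.3 Fu 0.1 Fz -5.8 [ 1.7999e+02  7.0000e-02 -2.9810e+01] 30.125
```

Request:
{"method": "arm_command", "body": {"motion": [{"offset": [-0.0025,0,0],"spin": 0},{"offset": [-0.0025,0,0],"spin": 0},{"offset": [-0.0025,0,0],"spin": 0},{"offset": [-0.0025,0,0],"spin": 0},{"offset": [0,0,0],"spin": 0}]}}

```text
time_s: 30.75
ee_pos: [569.6, 7.1, 58.9]
ee_rot: [180.0, 0.1, -29.8]
force: [0.3, 0.2, -6.7]
gripper_width: 17.6
gripper_force: 45.0
```

Request:
{"method": "arm_command", "body": {"motion": [{"offset": [-0.0025,0,0],"spin": 0},{"offset": [-0.0025,0,0],"spin": 0},{"offset": [-0.0025,0,0],"spin": 0},{"offset": [-0.0015,0,0],"spin": 0},{"offset": [0,0,0],"spin": 0}]}}

```text
time_s: 31.38
ee_pos: [562.0, 11.5, 58.9]
ee_rot: [180.0, 0.0, -29.8]
force: [0.6, 0.5, -5.8]
gripper_width: 17.6
gripper_force: 45.0
```

```bash
python3 w.py; python3 - <<'E'
from fit import *
for c in('side','top'):
    im,d=env.grab_frame(c); P=cloud(c,d); print(c,rect(P,(498,48),24,135,175))
E
```

```text
tipA 70.9 B -0.14 bottom 30.73 Fv -0.2 Fu 0.7 Fz -5.8 [ 1.80e+02  4.00e-02 -2.98e+01] 31.375
side (190, array([502.4,  49.5]), array([37.3, 32.6]), 87.2, array([501.4,  55.1, 152.9], dtype=float32), np.float32(156.1))
top None
```

Request:
{"method": "arm_command", "body": {"motion": [{"offset": [-0.002,0,0],"spin": 0},{"offset": [-0.002,0,0.0003],"spin": 0},{"offset": [0,0,0.0004],"spin": 0},{"offset": [0,0,0],"spin": 0}]}}

```text
time_s: 31.98
ee_pos: [558.6, 13.5, 58.4]
ee_rot: [-180.0, 0.0, -29.8]
force: [-0.1, 0.7, -4.8]
gripper_width: 17.7
gripper_force: 45.0
```

Request:
{"method": "arm_command", "body": {"motion": [{"offset": [0,0,0],"spin": 0},{"offset": [0,0,0],"spin": 0},{"offset": [0,0,0],"spin": 0},{"offset": [0,0,0],"spin": 0}], "jaw": 0.05}}

```text
time_s: 32.48
ee_pos: [559.0, 13.3, 58.4]
ee_rot: [-180.0, -0.0, -29.8]
force: [-0.7, 0.4, -0.1]
gripper_width: 49.7
gripper_force: 0.0
```

```bash
python3 w.py; python3 - <<'E'
from fit import *
c='side'; im,d=env.grab_frame(c); P=cloud(c,d); print(c,rect(P,(498,48),24,135,175))
E
```

```text
tipA 74.4 B -0.06 bottom 30.22 Fv 0.8 Fu 0.0 Fz -0.1 [-1.7999e+02 -1.0000e-02 -2.9800e+01] 32.475
side (193, array([502.5,  49.3]), array([34.8, 33.6]), 87.0, array([501.6,  54.8, 152.7], dtype=float32), np.float32(156.2))
```

Released, with the head still lifted. Withdraw straight up, then away.

Request:
{"method": "arm_command", "body": {"motion": [{"offset": [0,0,-0.015],"spin": 0},{"offset": [0,0,-0.03],"spin": 0},{"offset": [0,0,-0.045],"spin": 0},{"offset": [0,0,-0.05],"spin": 0},{"offset": [0,0,-0.05],"spin": 0}]}}

```text
time_s: 33.15
ee_pos: [558.7, 13.3, 251.0]
ee_rot: [-180.0, -0.1, -29.8]
force: [0.3, -0.1, -0.0]
gripper_width: 50.5
gripper_force: 0.0
```

Request:
{"method": "arm_command", "body": {"motion": [{"offset": [0.0,0.05,-0.03],"spin": 0},{"offset": [0.0,0.055,0],"spin": 0},{"offset": [0,0.055,0],"spin": 0},{"offset": [0,0.055,0],"spin": 0},{"offset": [0,0,0],"spin": 0}]}}

```text
time_s: 33.78
ee_pos: [450.4, -175.6, 279.5]
ee_rot: [180.0, -0.1, -30.1]
force: [-0.1, -0.2, 0.1]
gripper_width: 49.9
gripper_force: 0.0
```

```bash
python3 st.py; python3 - <<'E'
from fit import *
v=np.array([-.868,.497])
for c in('side','top'):
    im,d=env.grab_frame(c); P=cloud(c,d); print(c,'headtop',rect(P,(498,48),24,140,175),'handle',rect(P,(561,13),25,66,90))
    cv2.imwrite(f'pics/{c}9.png',cv2.resize(im[150:270,240:400],(800,600),interpolation=cv2.INTER_CUBIC))
E
```

```text
33.775 T [0.032 0.153 0.013] p [ 450.41 -175.62  279.5 ] [ 1.7998e+02 -9.0000e-02 -3.0100e+01] F [-0.1 -0.2  0.1]
side headtop (176, array([502.7,  50.3]), array([33.9, 32.8]), 87.6, array([501.7,  54.3, 154.5], dtype=float32), np.float32(156.6)) handle (67, array([557.8,  11.3]), array([19.7, 23.3]), 59.6, array([558.7,  14. ,  75.6], dtype=float32), np.float32(76.9))
top headtop (185, array([503.1,  49.8]), array([33.7, 31.9]), 0.5, array([501.1,  49.1, 154.2], dtype=float32), np.float32(154.8)) handle (69, array([558.7,  11.2]), array([18.3, 23.9]), 55.5, array([558.1,  11.3,  74.8], dtype=float32), np.float32(74.8))
```

View pics/side9.png

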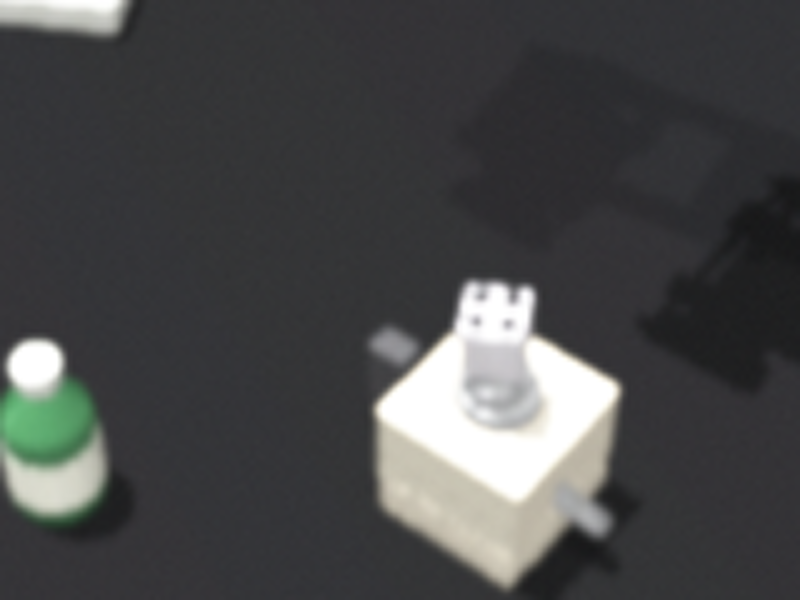

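```bash
python3 - <<'E'
from fit import *
for c in('side','top'):
    n_=[];c_=[]
    for k in range(3):
        im,d=env.grab_frame(c); P=cloud(c,d)
        q=P[(np.hypot(P[...,0]-502.7,P[...,1]-50)<13)&(abs(P[...,2]-155.5)<6)]
        for _ in range(3):
            A=np.c_[q[:,:2]-[502.7,50],np.ones(len(q))]; x=np.linalg.lstsq(A,q[:,2],rcond=None)[0]; r=abs(q[:,2]-A@x); q=q[r<2.5*r.mean()]
        print(c,len(q),'slope deg',np.rad2deg(x[:2]).round(2),'z',x[2].round(2))
    q=P[(np.hypot(P[...,0]-500,P[...,1]-50)<24)&(P[...,2]>104)&(P[...,2]<114)]
    print('disc',len(q),cv2.minAreaRect(np.ascontiguousarray(q[:,:2],dtype=np.float32)) if len(q)>4 else '',q[:,2].max() if len(q) else '')
    # table/top-of-drive reference slope
    D=P[...,:2]-[498.6,48]; q=P[(np.hypot(D[...,0],D[...,1])<42)&(abs(P[...,2]-84.5)<3)]; A=np.c_[q[:,:2]-[498.6,48],np.ones(len(q))]; print('drive slope',np.rad2deg(np.linalg.lstsq(A,q[:,2],rcond=None)[0][:2]).round(2))
print(env.state()['time_s'])
E
```

```text
side 57 slope deg [-5.13 -2.76] z 157.42
side 47 slope deg [-4.6  -0.79] z 157.48
side 63 slope deg [-1.07 -3.09] z 157.49
disc 32 ((498.525390625, 60.835357666015625), (36.00054931640625, 15.571938514709473), 9.360788345336914) 113.96255321765909
drive slope [ 0.09 -0.15]
top 85 slope deg [-2.74 -1.59] z 155.45
top 78 slope deg [-0.52  2.19] z 155.94
top 70 slope deg [-9.39 -5.07] z 155.8
disc 32 ((492.0729675292969, 41.90143966674805), (15.707839012145996, 38.03272247314453), 39.824913024902344) 113.87296936328244
drive slope [ 0.03 -0.14]
34.175
```

```bash
python3 - <<'E'
from fit import *
for c in('side','top'):
    ds=[env.grab_frame(c)[1] for _ in range(20)]; d=np.median(ds,0); P=cloud(c,d)
    q=P[(np.hypot(P[...,0]-502.7,P[...,1]-50)<14)&(abs(P[...,2]-156.5)<6)]
    for _ in range(4):
        A=np.c_[q[:,:2]-[502.7,50],np.ones(len(q))]; x=np.linalg.lstsq(A,q[:,2],rcond=None)[0]; r=abs(q[:,2]-A@x); q=q[r<2.5*r.mean()]
    print(c,len(q),'slope deg',np.rad2deg(np.arctan(x[:2])).round(2),np.rad2deg(np.arctan(np.hypot(*x[:2]))).round(2),'z',x[2].round(2),r.mean(), rect(P,(502,49),26,148,164))
    for t in ('head_block','head_shoulder'):
        p=env.pinpoint(c,t); z={'head_block':137,'head_shoulder':107}[t]
        if p: print(t,p[0]['score'],at_z(c,p[0]['location'],z).round(1))
E
```

```text
side 74 slope deg [-3.11 -1.12] 3.31 z 157.52 0.30931899556477516 (152, array([503. ,  49.7]), array([31.3, 32.5]), 88.3, array([502.6,  52.7, 156.3], dtype=float32), np.float32(157.1))
head_block 0.77 [498.6  60.2 137. ]
head_shoulder 0.79 [502.5  46.6 107. ]
top 82 slope deg [-3.49 -0.39] 3.52 z 155.36 0.3368673189583858 (175, array([503.3,  49.7]), array([32. , 32.2]), 88.2, array([502.3,  49.4, 154.9], dtype=float32), np.float32(155.1))
head_block 0.56 [508.4  47.7 137. ]
head_shoulder 0.72 [498.6  57.8 107. ]
```

```bash
python3 -c "
from workcell import env
print(env.job_done())"
```

```text
the job is handed in; nothing more can be done
None
```

I seated the head home in the drive, let it go, then broke it loose with the wedge. The cameras put it about 9 mm up and 3.4° off upright, with the wedge left in the window and its tip about 74 mm past the axis. The job is handed in, but no verdict came back.

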